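Crank down the terrine press

TASK

Take the loose crank from the tray, fit it fully down on the square shaft on top of the terrine press (nobody knows how the square stands: feel for it by turning the crank while pressing it lightly on the shaft, never force it), and wind it clockwise seen from above until the press plate bears firmly on the lid of the loaf tin: about 12 N of pull at the handle, never more than 20 N. Then lift the crank off and stand it gently back upright on the tray, and leave the rest of the table undisturbed.

Things in the scene. Friction and masses are not known exactly. Their poses are not given: they have to be found in the camera images.
- crank: loose dark steel crank, 0.32 kg, standing upright on its hub. Origin: centre of the hub's underside; z up, x along the arm to the handle. Hub 36 mm square, 47 mm high; arm 20 mm wide, its top 47 mm up, out to x = 98 mm; counterweight to x = -45 mm, so it balances about the hub. Underside: round mouth 22 mm wide, 10 mm deep, then a 15.5 mm square socket, sides along x and y
- grip_block (a point): centre of the top of the 28 mm square grip block above the crank's hub (sides along the crank's x and y, from 47 to 85 mm above the crank's origin; this point is at 85 mm, on the socket's axis)
- handle_mid (a point): middle of the crank's upright black handle, at x = 85 mm, 74 mm above the crank's origin: a freely spinning sleeve 22 mm in diameter, from 49 to 99 mm above the crank's origin
- press: the terrine press, fixed: base 150 x 220 mm, two upright columns at y = +-90 mm carrying a head (50 x 215 mm, its top 155 mm above the table, column caps 163 mm). Origin: centre of the underside of the base, z up. The screw keeps its place when let go; clockwise from above lowers the plate by 16 mm a turn; some 0.4 to 0.9 turns are left at the start
- shaft_foot (a point): on the axis of the upright square shaft, at the top of its 38 mm round collar, 165 mm above the table; does not turn with it. Shaft 14 mm square, 28 mm high, last 1.5 mm tapered to 13; its angle is not measured. Crank home: hub flush on the collar, crank origin here. Squares not in line: it is held 16 to 18 mm higher; within about 6 degrees of line a light push sends it down
- plate_under (a point): centre of the underside of the press plate (56 x 112 x 8 mm, under the head)
- lid_top (a point): centre of the top of the loaf tin's lid, fixed, 80 mm above the table. The plate is home when its underside is at this height; there the screw stops
- shaft (a joint): twist of the square shaft, clockwise positive, against the spring coupling on its screw, rad; 5 N m per rad, so 1 N at the handle (85 mm from the axis) is 0.017 rad. About 0.07 (4 N) or less while running, rising only when the plate bears; firm is 0.10 (6 N) or more, above 0.40 (23 N) is overtightened
- tray: a fixed shallow tray 200 x 200 mm, walls 18 mm high and 3 mm thick, floor 3 mm thick; origin: centre of its underside, z up. A small ring cutter 30 mm high stands in its corner at x = y = 70 mm, lower than the crank's arm
- tray_floor (a point): centre of the tray's inner floor, 3 mm above the table, where the crank stands
- cutter: bystander: ring cutter 40 mm across, 30 mm high, in the tray's corner; origin under its centre
- shaker: bystander: glass spice jar 42 mm across, 85 mm high, between tray and press; origin under its centre
- spoon: bystander: steel spoon 190 mm long, lying near the robot
- bowl: bystander: steel bowl 120 mm across, 60 mm high, on the far side
- sauce: bystander: white bottle 60 mm across, 140 mm high, on the far side
- mug: bystander: white mug 80 mm across, 90 mm high, on the far side
Things that resemble listed ones, but are neither listed nor needed, are in the scene too. What is meant by the crank is not blue, and is the larger of those in its own colour.

How it is judged:
By the outcome, as a careful person would: the job done as asked, in the order asked, and still so for the second after the job is handed in, with the robot touching nothing.
It also fails if it takes over 72 s, if anything falls off the work surface, if the arm or the gripper's body presses on something with over 40 N, if the wrist force passes 120 N, or if a joint passes its speed limit or range.

ROBOT

A 7-joint arm with a two-finger parallel gripper is mounted at the origin on the work surface. World frame = base frame: x ahead of the robot, y to its left, z up, the work surface at z = 0. Lengths are in mm, angles in rad, forces in N, time in s.
With the tool pointing down it reaches from about 425 to 825 mm from the base axis. Payload 3.6 kg.
Tool frame: the origin (TCP) lies on the centre line of the jaws, within the pads' length; the fingertips stand 19 mm ahead of it and the grasp point (between the pads) is the TCP; z points along the fingers, y is the direction in which the jaws open and shut (so a half turn about z gives the same grasp; the last joint's range is limited). The gripper opens to 93 mm and grips with 3 to 60 N. Pads are 15 mm wide; open, the fingers measure 128 mm over their backs; the gripper's body (75 mm by 188 mm) begins 65 mm behind the grasp point.
Start: joints at [1.19, 0.615, -0.013, 1.423, 0.008, 1.103, -0.04], TCP at [225.212, -609.707, 237.64] pointing down, gripper open.
Joint ranges: [-3.12, 3.12], [-0.3, 2.06], [-1.34, 1.32], [0.26, 2.42], [-1.36, 4.5], [0.01, 1.98], [-2.84, 2.84]. Speed limits (rad/s): [2.79, 2.79, 3.14, 3.14, 3.14, 3.14, 3.14].

INTERFACE

Orientations are given as [roll, pitch, yaw] about the fixed x, y, z axes, in that order (R = Rz(yaw) Ry(pitch) Rx(roll)).
In Python, from workcell import r, optics, finish_job gives the robot as it stands. The module is installed in compiled form; this text tells all that it offers.
- The arm moves only by the shell command python3 -m handwheel 'ROWS' [FORCE]. ROWS is JSON, a list that holds one entry, the list of rows, each a list of 7 numbers: the turn, a rotation vector about the tool's x, y, z in rad, then the shift along the tool's x, y, z in mm, then the finger opening in mm, from 0 to 93. A call has exactly 10 rows; each row shifts and turns the commanded pose from where the row before left it, along the tool's axes as they then stand; what a row does not reach is not made up. A row lasts 1/8 s, in which the tool goes at most 62.5 mm and 10.7 degrees, less where a joint would pass 70% of its speed; a pose out of reach is approached as far as the arm can. A call with a gripper value outside its range is refused whole. The fingers move at their own pace and stop on an object; FORCE is the grip in N (left out, the last holds). Time passes only in rows, so rows that do not move let the fingers close, or fill a call up. It gives the time, the measured TCP pose, the force and the opening at its end, in the units of the state.
- r.state(): the state, without advancing time (a new reading comes with each control period).
- optics.read_camera(name): name is "scene" or "top" or "wrist"; returns the picture (384x512x3 uint8, red, green, blue); there is no depth.
- optics.camera_info(name): a dict with "K" (3x3 intrinsics, pixels), "distortion" ([k1, k2, p1, p2, k3] as OpenCV has them; the pictures are not rectified), "R" (3x3) and "t" (3): a world point X has camera coordinates R X + t. Camera axes: x right, y down, z forward; pixel columns grow to the right and rows downward; lengths in mm; the calibration is good to about 2 mm. A picture is of the moment at which its call begins: read the wrist's pose just before it. camera_info takes no time and is no camera call; for the wrist camera it gives the pose at the moment of the call.
- finish_job(): hands the job in, once; it reports no verdict.
The state is a dict: "t": time; "joint_positions": joint angles; "joint_vel": joint speeds; "effort": joint torques, N m; "position": TCP position; "ee_rot": TCP orientation; "contact_force": force on the tool from outside, world axes, zero at the start; "wrist_torque": the same for the moment, N m; "gripper_width": opening from 0.0 (shut) to 1.0 (fully open).
Only numpy, scipy, OpenCV 4.12 (cv2) and the standard library are available. Lean on these libraries where they do the work, as an engineer would, in place of code of your own. Each camera call takes 0.05 s, during which the arm holds its last target.

## Working session

There is one attempt and no reset: what is moved stays moved. The work goes in short steps, Python scripts to look and compute and a shell command to move; the robot and the scene stay as the last step left them, time stands still between calls to the robot, and variables do not carry over. Pictures are saved under pics/ and viewed, and the job is handed in when it is done.

```bash
mkdir -p pics; python3 - <<'E'
from workcell import r, optics
import cv2
s=r.state()
for k,v in s.items(): print(k,v)
for n in("scene","top","wrist"):
    i=optics.camera_info(n); print(n,i)
    im=optics.read_camera(n); cv2.imwrite(f"pics/a_{n}.png",im[:,:,::-1])
E
```

```text
t 0.0
joint_positions [ 1.19049779  0.61590084 -0.01259683  1.42486293  0.00813384  1.1033338
 -0.04036963]
joint_vel [ 3.87742873e-04  8.01718352e-04 -8.82967306e-05 -2.33552486e-04
  5.81255382e-05 -1.02916117e-03  7.44894428e-04]
effort [ 2.32405455e-04 -4.58927751e+01  2.09035738e-01 -1.65743691e+01
 -6.10681437e-02  2.05173797e-02  2.50913554e-04]
position [ 224.94688852 -609.07780629  236.50498127]
ee_rot [-3.13913960e+00  7.42362583e-05  3.53894584e-01]
contact_force [-0.24264743 -0.2795334   0.38684305]
wrist_torque [-0.01651395 -0.00443661  0.03795029]
gripper_width 0.9976749264651005
scene {'K': array([[459.70046042,   0.        , 255.65338232],
       [  0.        , 459.70046042, 187.46145899],
       [  0.        ,   0.        ,   1.        ]]), 'distortion': array([-0.07581255,  0.        ,  0.        ,  0.        ,  0.        ]), 'R': array([[ 0.70923624,  0.70471257, -0.01908291],
       [ 0.36635645, -0.39156482, -0.84407342],
       [-0.60230135,  0.59165631, -0.53588795]]), 't': array([-405.47647316, -104.24248501, 1481.0957379 ])}
top {'K': array([[497.63818307,   
[... 193 characters left out ...]
.        ,  0.        ]), 'R': array([[ 0.0277952 , -0.99954972,  0.01130438],
       [-0.99769966, -0.02843969, -0.06153506],
       [ 0.06182884, -0.009568  , -0.9980409 ]]), 't': array([  -8.91655987,  582.17580285, 1191.79633902])}
wrist {'K': array([[314.84499337,   0.        , 260.01573452],
       [  0.        , 314.84499337, 188.70645121],
       [  0.        ,   0.        ,   1.        ]]), 'distortion': array([-0.00613994,  0.        ,  0.        ,  0.        ,  0.        ]), 'R': array([[ 0.34706493, -0.93783672, -0.00286794],
       [-0.91048114, -0.33767157,  0.23875093],
       [-0.22487781, -0.08025087, -0.9710766 ]]), 't': array([-648.72065676,  -29.35953888,  389.91913815])}
```

View pics/a_scene.png

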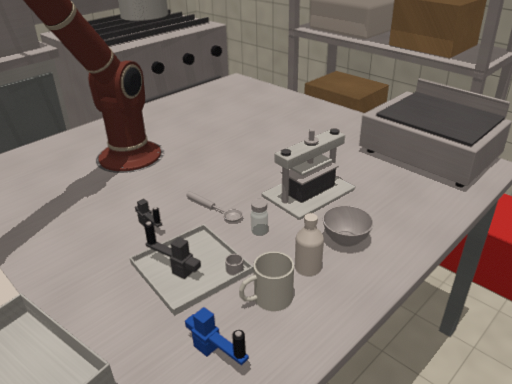

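View pics/a_top.png

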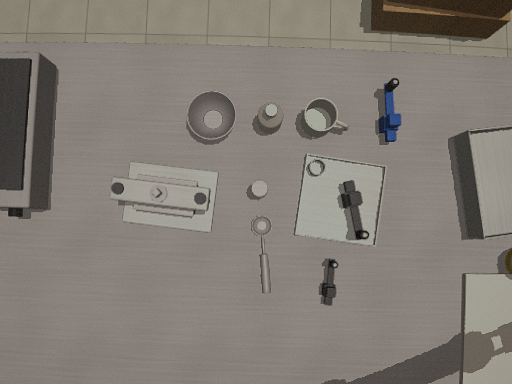

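View pics/a_wrist.png

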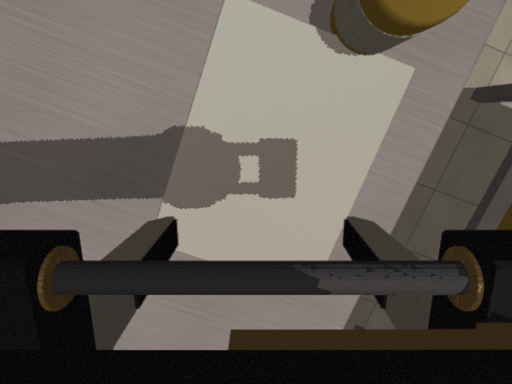

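The crank (dark, larger) is in the tray, at about (352,200) in the top view, with its handle at (362,235). The press head centre is at about (159,193). A small dark look-alike is at (329,290) and a blue one at (392,115). Next I enlarge both areas.

```bash
python3 - <<'E'
import cv2
im=cv2.imread("pics/a_top.png")
cv2.imwrite("pics/b_tray.png",cv2.resize(im[150:250,290:390],None,fx=6,fy=6,interpolation=cv2.INTER_CUBIC))
cv2.imwrite("pics/b_press.png",cv2.resize(im[155:240,110:225],None,fx=6,fy=6,interpolation=cv2.INTER_CUBIC))
im=cv2.imread("pics/a_scene.png")
cv2.imwrite("pics/b_s1.png",cv2.resize(im[120:220,255:365],None,fx=6,fy=6,interpolation=cv2.INTER_CUBIC))
cv2.imwrite("pics/b_s2.png",cv2.resize(im[205:305,125:255],None,fx=6,fy=6,interpolation=cv2.INTER_CUBIC))
E
```

```text
(no output)
```

View pics/b_tray.png

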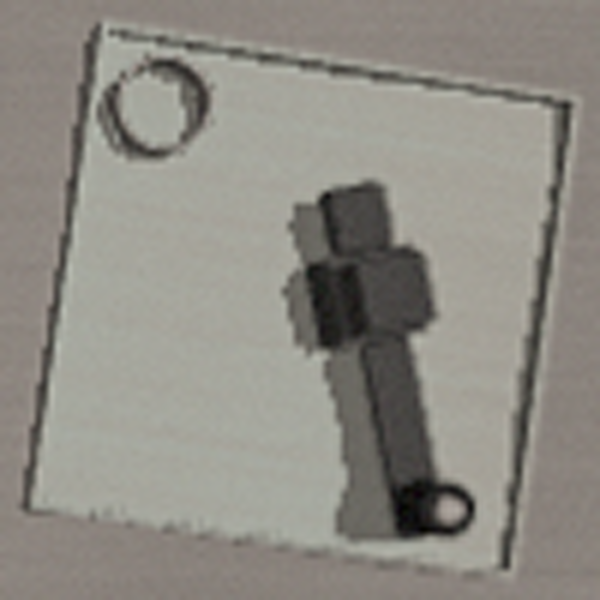

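View pics/b_press.png

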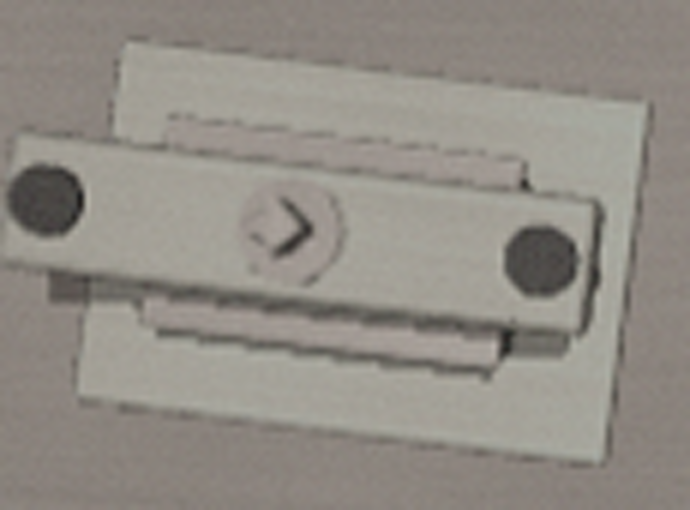

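View pics/b_s1.png

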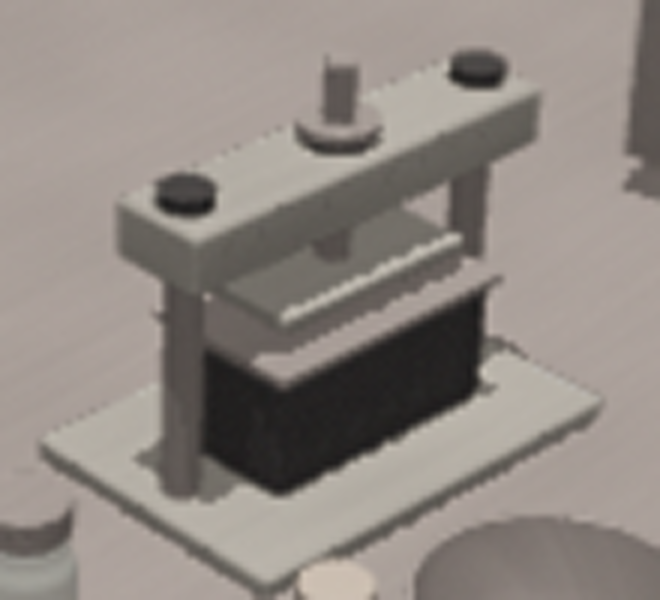

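View pics/b_s2.png

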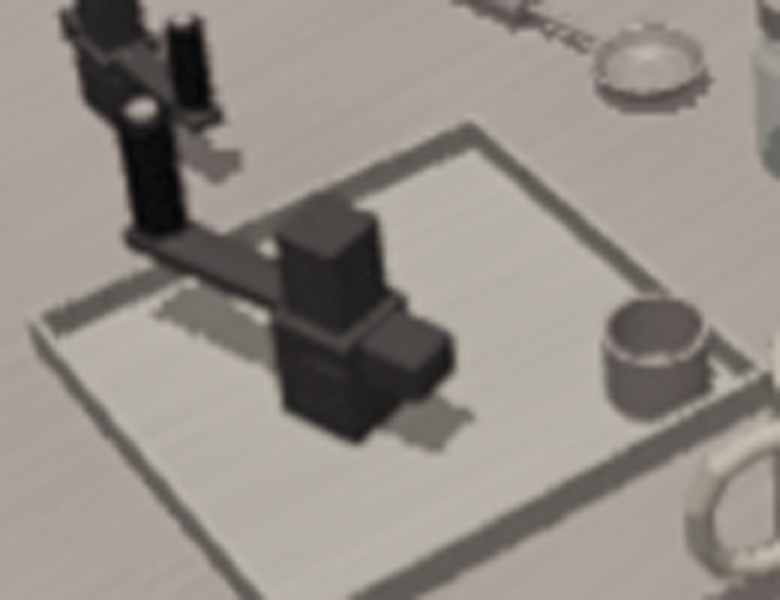

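```bash
cat > h.py <<'E'
import numpy as np, cv2
from workcell import r, optics
def ray(n,px,info=None):
    i=info or optics.camera_info(n)
    u=cv2.undistortPoints(np.array([[px]],float),i["K"],np.array(i["distortion"]))[0,0]
    R=np.array(i["R"]);t=np.array(i["t"])
    return -R.T@t, R.T@np.array([u[0],u[1],1.])
def atz(n,px,z,info=None):
    c,d=ray(n,px,info); return (c+d*(z-c[2])/d[2]).round(1)
def tri(obs):
    A=np.zeros((3,3));b=np.zeros(3)
    for n,px in obs:
        c,d=ray(n,px);d=d/np.linalg.norm(d);P=np.eye(3)-np.outer(d,d);A+=P;b+=P@c
    return np.linalg.solve(A,b).round(1)
def proj(n,X,info=None):
    i=info or optics.camera_info(n)
    rv,_=cv2.Rodrigues(np.array(i["R"]))
    return cv2.projectPoints(np.array([X],float),rv,np.array(i["t"]),i["K"],np.array(i["distortion"]))[0][0,0].round(1)
E
python3 - <<'E'
from h import *
T=lambda x,y:(290+x/6-.42,150+y/6-.42)
P=lambda x,y:(110+x/6-.42,155+y/6-.42)
S1=lambda x,y:(255+x/6-.42,120+y/6-.42)
S2=lambda x,y:(125+x/6-.42,205+y/6-.42)
def both(nm,t,s,z):
    a=atz("top",t,z);b=atz("scene",s,z);print(nm,a,b,tri([("top",t),("scene",s)]))
both("block",T(397,292),S2(328,227),88)
both("handletop",T(450,508),S2(142,107),102)
both("capL",P(46,201),S1(187,190),163)
both("capR",P(541,262),S1(478,66),163)
both("collar",P(293,232),S1(338,128),165)
for n,c in (("tray corners",[(100,30),(570,100),(505,570),(30,510)]),):
    pts=[atz("top",T(*q),18) for q in c]; print(n,pts,np.mean(pts,0))
print("cutter",atz("top",T(156,108),30))
for X in [atz("top",P(*q),193) for q in [(315,230),(285,200),(280,255)]]: print(X)
for n,p,z in [("shaker",(259,188),85),("mug",(320,116),90),("sauce",(270,110),140),("spoonbowl",(261,225),5),("spoonh",(266,291),5),("small block",(329,288),70),("smallhandle",(334,264),70)]: print(n,atz("top",p,z))
E
```

```text
block [ 563.4 -216.1   88. ] [ 566.8 -220.3   88. ] [ 563.2 -217.4   84.2]
handletop [ 481.6 -234.9  102. ] [ 476.9 -235.   102. ] [ 480.8 -235.6  104.2]
capL [567.  312.6 163. ] [553.1 128.8 163. ] [522.6 268.2 118.5]
capR [550.3 133.9 163. ] [569.9 306.1 163. ] [595.6 164.6 217.4]
collar [558.3 222.6 165. ] [565.3 212.2 165. ] [557.9 223.2 158.6]
tray corners [array([ 670.4, -106.9,   18. ]), array([ 647.6, -301.2,   18. ]), array([ 455., -277.,   18.]), array([474.6, -82.9,  18. ])] [ 561.9 -192.    18. ]
cutter [ 637.8 -129.    30. ]
[557.9 209.6 193. ]
[568.  220.4 193. ]
[548.9 221.4 193. ]
shaker [580.8   7.1  85. ]
mug [ 751.8 -129.6   90. ]
sauce [750.9 -11.9 140. ]
spoonbowl [495.4  -1.2   5. ]
spoonh [335.  -17.8   5. ]
small block [ 354.5 -161.6   70. ]
smallhandle [ 410.2 -171.9   70. ]
```

```bash
cat >> h.py <<'E'
from scipy.spatial.transform import Rotation as Ro
def rot(yaw): return Ro.from_euler('xyz',[np.pi,0,np.radians(yaw)])
def plan(target,yawdeg,n,cur=None,curR=None):
    """print n rows (turn, shift in tool axes) from current measured pose to target"""
    s=r.state(); p=np.array(s["position"] if cur is None else cur,float)
    R=Ro.from_euler('xyz',s["ee_rot"]) if curR is None else curR
    Rt=rot(yawdeg); dv=(R.inv()*Rt).as_rotvec(); 
    print("turn deg",np.degrees(dv).round(1),"dist",np.linalg.norm(np.array(target)-p).round(1))
    d=(np.array(target)-p)/n
    for k in range(n):
        print((dv/n).round(3).tolist(), R.inv().apply(d).round(1).tolist())
        R=R*Ro.from_rotvec(dv/n)
def st():
    s=r.state(); print("t",round(s["t"],2),"p",np.round(s["position"],1),"rpy",np.degrees(s["ee_rot"]).round(1),"F",np.round(s["contact_force"],1),"M",np.round(s["wrist_torque"],2),"w",round(s["gripper_width"]*93,1),"q",np.round(s["joint_positions"],2)); return s
E
python3 -c "
from h import *
st();plan([530,-222,237],102.3,9)
i=optics.camera_info('wrist');c=-np.array(i['R']).T@np.array(i['t']);print(c, c-r.state()['position'])"
```

```text
t 0.15 p [ 225.  -609.2  236.8] rpy [-179.9    0.    20.3] F [ 0.5 -0.5  0.2] M [ 0.01  0.01 -0.01] w 92.8 q [ 1.19  0.62 -0.01  1.42  0.01  1.1  -0.04]
turn deg [ -0.1  -0.1 -82. ] dist 492.9
[-0.0, -0.0, -0.159] [46.7, -28.6, 0.0]
[-0.0, -0.0, -0.159] [50.6, -20.9, 0.0]
[-0.0, -0.0, -0.159] [53.3, -12.6, 0.0]
[-0.0, -0.0, -0.159] [54.6, -4.0, -0.0]
[-0.0, -0.0, -0.159] [54.6, 4.7, -0.0]
[-0.0, -0.0, -0.159] [53.1, 13.3, -0.0]
[-0.0, -0.0, -0.159] [50.3, 21.6, -0.0]
[-0.0, -0.0, -0.159] [46.3, 29.3, -0.0]
[-0.0, -0.0, -0.159] [41.1, 36.2, -0.0]
[ 286.11997466 -587.0657949   383.93993219] [ 61.09581225  22.14246625 147.17299664]
```

```bash
python3 -m handwheel '[[[0,0,-0.16,47,-28,0,93],[0,0,-0.16,51,-21,0,93],[0,0,-0.16,53,-12,0,93],[0,0,-0.16,55,-4,0,93],[0,0,-0.16,55,5,0,93],[0,0,-0.16,53,14,0,93],[0,0,-0.16,50,22,0,93],[0,0,-0.16,46,29,0,93],[0,0,-0.16,41,36,0,93],[0,0,0,0,0,0,93]]]' 30
python3 - <<'E'
from h import *
import pickle
st(); i=optics.camera_info("wrist"); im=optics.read_camera("wrist"); cv2.imwrite("pics/c_wrist.png",im[:,:,::-1]); pickle.dump(i,open("ci.pkl","wb"))
print(proj("wrist",[564,-217,88],i))
E
```

```text
t: 1.4
position: [533.4, -216.8, 237.7]
ee_rot: [3.139, -0.004, 1.804]
contact_force: [0.5, -0.4, 0.1]
gripper_width: 1.004
t 1.4 p [ 533.4 -216.8  237.7] rpy [179.8  -0.2 103.4] F [ 0.5 -0.4  0.1] M [-0.06 -0.05  0.02] w 93.4 q [ 0.63  0.53 -0.44  1.64  0.25  1.03  0.35]
[290.8 189.2]
```

View pics/c_wrist.png

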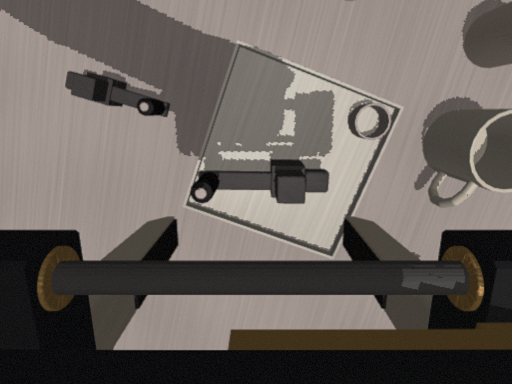

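```bash
python3 - <<'E'
import cv2
im=cv2.imread("pics/c_wrist.png")
cv2.imwrite("pics/c2.png",cv2.resize(im[145:225,180:340],None,fx=5,fy=5,interpolation=cv2.INTER_CUBIC))
E
```

```text
(no output)
```

View pics/c2.png

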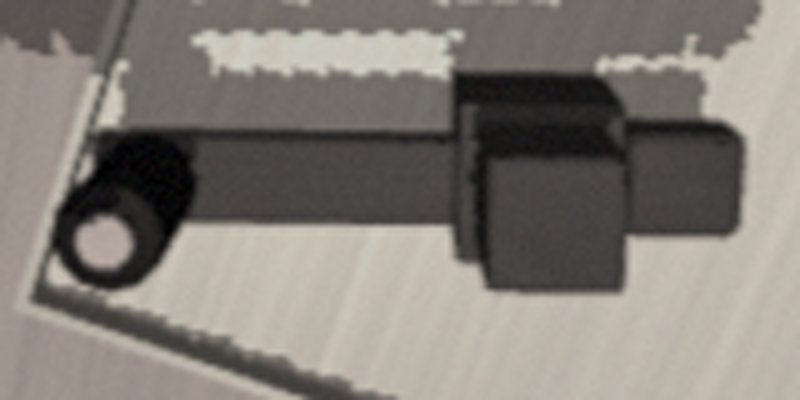

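The wrist picture shows the crank's block top centred at (290.8,189.3), exactly where the estimate projected, and the handle top at (200.6,193).

```bash
python3 - <<'E'
from h import *
import pickle
i=pickle.load(open("ci.pkl","rb"))
b=atz(0,(290.8,189.3),88,i);h=atz(0,(200.6,193),102,i);print(b,h,np.linalg.norm((h-b)[:2]),np.degrees(np.arctan2(*(h-b)[1::-1])))
for q in [(486,158),(622,155),(626,290),(490,292)]: print(atz(0,(180+q[0]/5-.4,145+q[1]/5-.4),88,i))
plan([b[0],b[1],76],102.3,10)
E
```

```text
[ 564.  -217.1   88. ] [ 481.3 -236.9  102. ] 85.0372271419994 -166.53571479518246
[ 547.6 -207.7   88. ]
[ 572.9 -201.1   88. ]
[ 580.8 -226.9   88. ]
[ 554.9 -233.5   88. ]
turn deg [ 0.  -0.1  0.7] dist 164.6
[0.0, -0.0, 0.001] [-0.4, 3.2, 16.1]
[0.0, -0.0, 0.001] [-0.4, 3.2, 16.1]
[0.0, -0.0, 0.001] [-0.4, 3.2, 16.1]
[0.0, -0.0, 0.001] [-0.4, 3.2, 16.1]
[0.0, -0.0, 0.001] [-0.4, 3.2, 16.1]
[0.0, -0.0, 0.001] [-0.4, 3.2, 16.1]
[0.0, -0.0, 0.001] [-0.4, 3.2, 16.1]
[0.0, -0.0, 0.001] [-0.4, 3.2, 16.1]
[0.0, -0.0, 0.001] [-0.4, 3.2, 16.1]
[0.0, -0.0, 0.001] [-0.4, 3.2, 16.1]
```

```bash
python3 -m handwheel '[[[0,0,0,-2,16,30,70],[0,0,0,-2,16,30,70],[0,0,0,0,0,30,70],[0,0,0,0,0,30,70],[0,0,0,0,0,25,70],[0,0,0,0,0,12,70],[0,0,0,0,0,7,70],[0,0,0,0,0,0,70],[0,0,0,0,0,0,70],[0,0,0,0,0,0,70]]]' 40
python3 - <<'E'
from h import *
st(); im=optics.read_camera("wrist"); cv2.imwrite("pics/d_wrist.png",im[:,:,::-1])
im=optics.read_camera("scene"); cv2.imwrite("pics/d_scene.png",cv2.resize(im[190:310,100:260,::-1],None,fx=4,fy=4))
E
```

```text
t: 2.7
position: [563.3, -219.8, 74.5]
ee_rot: [3.14, 0.001, 1.794]
contact_force: [-0.4, -0.2, -0.3]
gripper_width: 0.752
t 2.7 p [ 563.3 -219.8   74.5] rpy [179.9   0.  102.8] F [-0.4 -0.2 -0.3] M [ 0.02 -0.07  0.02] w 70.0 q [ 0.55  0.76 -0.35  1.72  0.36  0.73  0.23]
```

View pics/d_wrist.png

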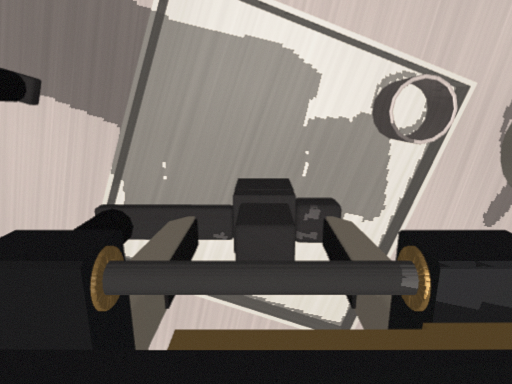

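View pics/d_scene.png

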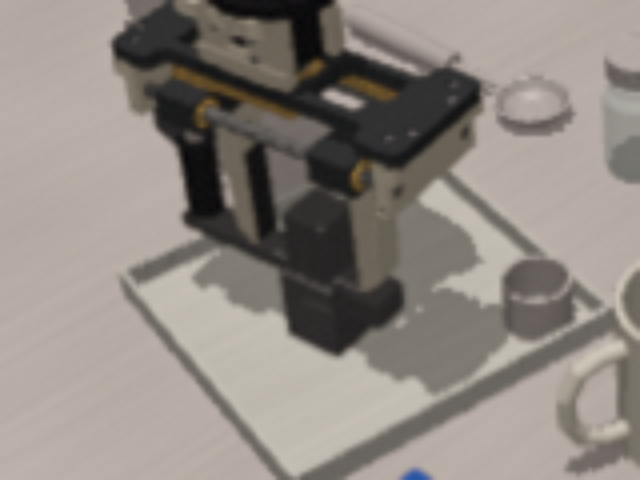

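```bash
python3 -m handwheel '[[[0,0,0,2.5,1.3,0,70],[0,0,0,0,0,0,40],[0,0,0,0,0,0,10],[0,0,0,0,0,0,10],[0,0,0,0,0,0,10],[0,0,0,0,0,0,10],[0,0,0,0,0,-10,10],[0,0,0,0,0,-20,10],[0,0,0,0,0,-35,10],[0,0,0,0,0,-35,10]]]' 50
python3 - <<'E'
from h import *
st(); im=optics.read_camera("scene"); cv2.imwrite("pics/e_scene.png",cv2.resize(im[160:310,100:280,::-1],None,fx=4,fy=4))
E
```

```text
t: 4.05
position: [562.5, -216.9, 174.2]
ee_rot: [-3.14, -0.001, 1.794]
contact_force: [-0.4, -0.3, -2.1]
gripper_width: 0.296
t 4.05 p [ 562.5 -216.9  174.2] rpy [-1.799e+02 -1.000e-01  1.028e+02] F [-0.4 -0.3 -2.1] M [-0.06 -0.15  0.02] w 27.6 q [ 0.58  0.64 -0.41  1.64  0.3   0.93  0.29]
```

View pics/e_scene.png

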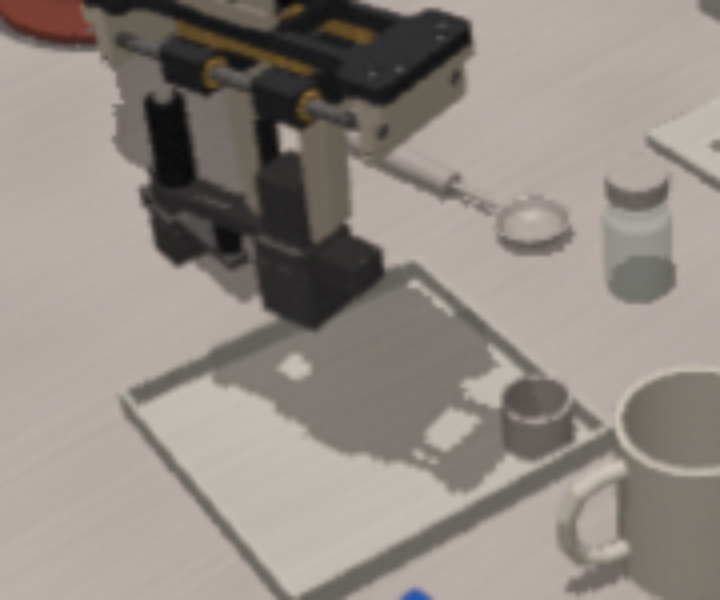

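```bash
python3 - <<'E'
from h import *
st();plan([630,152,300],137,9)
E
```

```text
t 4.1 p [ 565.6 -217.4  179.6] rpy [179.6   0.2 102.8] F [ 2.   0.3 -0.6] M [-0.   -0.31 -0.02] w 27.7 q [ 0.58  0.63 -0.41  1.63  0.3   0.94  0.29]
turn deg [  0.3   0.3 -34.2] dist 393.8
[0.001, 0.001, -0.066] [38.4, 16.1, -13.4]
[0.001, 0.001, -0.066] [37.2, 18.6, -13.4]
[0.001, 0.001, -0.066] [35.9, 21.1, -13.4]
[0.001, 0.001, -0.066] [34.5, 23.4, -13.4]
[0.001, 0.001, -0.066] [32.9, 25.6, -13.4]
[0.001, 0.001, -0.066] [31.1, 27.7, -13.4]
[0.001, 0.001, -0.066] [29.2, 29.7, -13.4]
[0.001, 0.001, -0.066] [27.2, 31.6, -13.4]
[0.001, 0.001, -0.066] [25.0, 33.3, -13.4]
```

```bash
python3 -m handwheel '[[[0,0,-0.06,28,12,-22,10],[0,0,-0.07,39,19,-20,10],[0,0,-0.07,39,22,-18,10],[0,0,-0.07,38,25,-15,10],[0,0,-0.07,36,28,-13,10],[0,0,-0.07,33,28,-10,10],[0,0,-0.07,31,30,-10,10],[0,0,-0.06,25,29,-10,10],[0,0,-0.06,18,24,-3,10],[0,0,0,0,0,0,10]]]' 50
python3 - <<'E'
from h import *
import pickle
st(); i=optics.camera_info("wrist"); im=optics.read_camera("wrist"); cv2.imwrite("pics/f_wrist.png",im[:,:,::-1]); pickle.dump(i,open("ci.pkl","wb"))
print(proj(0,[560,220,193],i),proj(0,[560,220,165],i))
E
```

```text
t: 5.35
position: [619.8, 146.8, 293.8]
ee_rot: [3.141, -0.003, 2.4]
contact_force: [0.1, 0.2, -3.6]
gripper_width: 0.299
t 5.35 p [619.8 146.8 293.8] rpy [180.   -0.2 137.5] F [ 0.1  0.2 -3.6] M [-0.05 -0.2   0.03] w 27.8 q [ 0.06  0.61 -0.6   1.37  0.34  1.27  0.28]
[278.9  73.9] [277.  78.]
```

View pics/f_wrist.png

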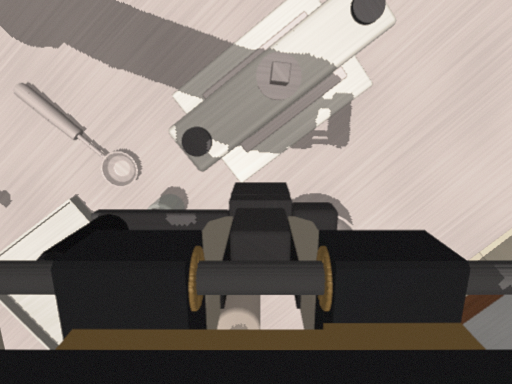

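```bash
python3 - <<'E'
import cv2
im=cv2.imread("pics/f_wrist.png")
c=cv2.convertScaleAbs(im[40:110,240:320],alpha=2.0,beta=-60)
cv2.imwrite("pics/f2.png",cv2.resize(c,None,fx=8,fy=8,interpolation=cv2.INTER_CUBIC))
E
```

```text
(no output)
```

View pics/f2.png

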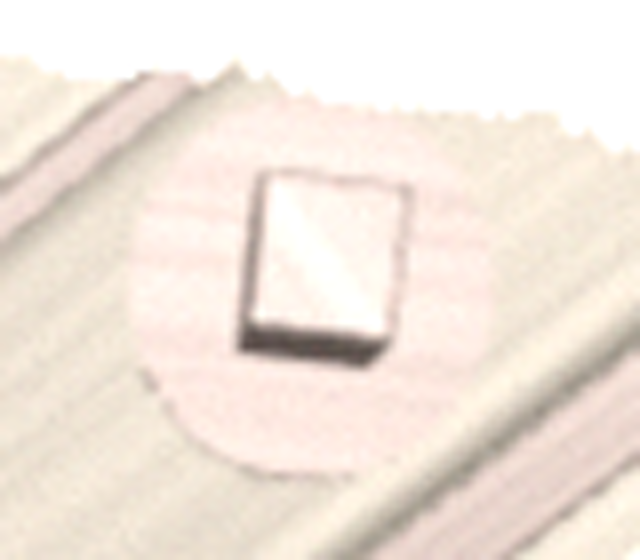

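```bash
python3 - <<'E'
from h import *
import pickle
i=pickle.load(open("ci.pkl","rb"))
C=lambda x,y:(240+x/8-.44,40+y/8-.44)
q=[(265,172),(412,187),(390,335),(252,326)]
W=np.array([atz(0,C(*p),193,i) for p in q]);print(W,W.mean(0))
for k in range(4):
    d=W[(k+1)%4]-W[k];print(np.linalg.norm(d).round(1),(np.degrees(np.arctan2(d[1],d[0]))%90).round(1))
W=np.array([atz(0,C(*p),165,i) for p in [(240,350),(370,365)]]);d=W[1]-W[0];print(np.degrees(np.arctan2(d[1],d[0]))%90)
print("collar",atz(0,C(312,285),165,i))
a=atz(0,(197,141.5),163,i);b=atz(0,(369,9),163,i);print(a,b,(a+b)/2,np.linalg.norm(a-b))
E
```

```text
[[550.2 222.6 193. ]
 [560.3 231.7 193. ]
 [568.7 221.6 193. ]
 [559.4 212.6 193. ]] [559.65  222.125 193.   ]
13.6 42.0
13.1 39.7
12.9 44.1
13.6 42.6
41.14651954639805
collar [559.2 222.4 165. ]
[552.  133.2 163. ] [570.5 309.6 163. ] [561.25 221.4  163.  ] 177.36744346130723
```

```bash
python3 - <<'E'
from h import *
st();plan([559.5,222.2,278],132,4)
E
```

```text
t 5.4 p [620.2 143.8 293.5] rpy [-1.799e+02 -1.000e-01  1.373e+02] F [-0.5  0.3 -3.8] M [-0.06 -0.15 -0.01] w 27.5 q [ 0.07  0.61 -0.6   1.37  0.34  1.27  0.28]
turn deg [-0.1 -0.1  5.3] dist 100.4
[-0.001, -0.0, 0.023] [24.4, 4.1, 3.9]
[-0.001, -0.0, 0.023] [24.5, 3.5, 3.9]
[-0.001, -0.0, 0.023] [24.6, 3.0, 3.9]
[-0.001, -0.0, 0.023] [24.7, 2.4, 3.9]
```

```bash
python3 -m handwheel '[[[0,0,0.02,15,4,0,10],[0,0,0.03,25,4,0,10],[0,0,0.03,27,3,0,10],[0,0,0.016,20,2,4,10],[0,0,0,11,0,6,10],[0,0,0,0,0,5,10],[0,0,0,0,0,0,10],[0,0,0,0,0,0,10],[0,0,0,0,0,0,10],[0,0,0,0,0,0,10]]]' 50
python3 - <<'E'
from h import *
st(); i=optics.camera_info("wrist"); im=optics.read_camera("scene"); cv2.imwrite("pics/g_s.png",cv2.resize(im[90:230,225:385,::-1],None,fx=4,fy=4))
st()
im=optics.read_camera("top"); cv2.imwrite("pics/g_t.png",cv2.resize(im[130:250,90:250,::-1],None,fx=4,fy=4)); st()
E
```

```text
t: 6.65
position: [561.8, 221.8, 279.9]
ee_rot: [3.141, 0.0, 2.297]
contact_force: [-0.4, 0.7, -4.2]
gripper_width: 0.297
t 6.65 p [561.8 221.8 279.9] rpy [180.    0.  131.6] F [-0.4  0.7 -4.2] M [ 0.02 -0.16  0.03] w 27.6 q [-0.07  0.56 -0.58  1.49  0.32  1.19  0.03]
t 6.7 p [561.7 221.9 279.8] rpy [180.    0.  131.6] F [-0.1 -1.1 -4.2] M [ 0.   -0.08  0.02] w 27.4 q [-0.07  0.56 -0.58  1.49  0.32  1.19  0.03]
t 6.75 p [561.7 221.9 279.8] rpy [180.    0.  131.7] F [-0.1 -0.2 -3.9] M [ 0.06 -0.17 -0.06] w 28.0 q [-0.07  0.56 -0.58  1.49  0.32  1.19  0.03]
```

View pics/g_s.png

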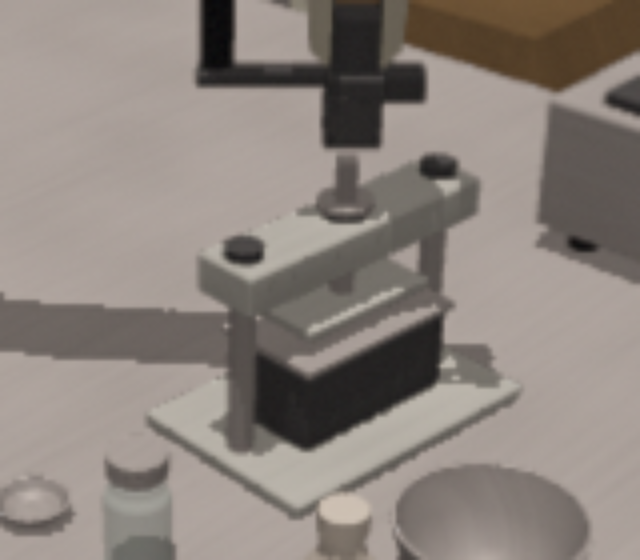

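```bash
python3 -m handwheel '[[[0,0,0,1.7,-1.4,4,10],[0,0,0,0,0,5,10],[0,0,0,0,0,3,10],[0,0,0,0,0,0,10],[0,0,0,0,0,0,10],[0,0,0,0,0,0,10],[0,0,0,0,0,0,10],[0,0,0,0,0,0,10],[0,0,0,0,0,0,10],[0,0,0,0,0,0,10]]]' 50
python3 - <<'E'
from h import *
st(); i=optics.camera_info("wrist"); im=optics.read_camera("scene"); cv2.imwrite("pics/h_s.png",cv2.resize(im[90:180,270:350,::-1],None,fx=7,fy=6.5,interpolation=cv2.INTER_CUBIC))
s=st()
E
```

```text
t: 8.0
position: [559.4, 222.3, 267.7]
ee_rot: [3.142, -0.0, 2.298]
contact_force: [0.1, -0.5, -3.9]
gripper_width: 0.298
t 8.0 p [559.4 222.3 267.7] rpy [180.   -0.  131.7] F [ 0.1 -0.5 -3.9] M [ 0.05 -0.07 -0.03] w 27.7 q [-0.07  0.57 -0.58  1.52  0.33  1.16  0.02]
t 8.05 p [559.4 222.3 267.7] rpy [180.   -0.  131.7] F [ 0.9  0.  -4. ] M [-0.05 -0.08  0.04] w 27.5 q [-0.07  0.57 -0.58  1.52  0.33  1.16  0.02]
```

View pics/h_s.png

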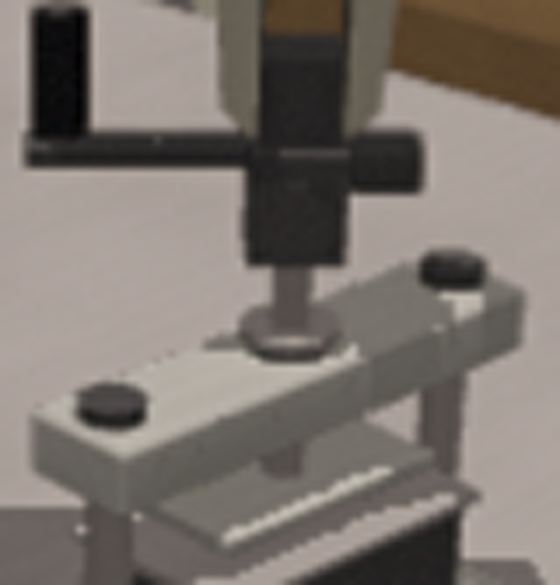

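View pics/g_t.png

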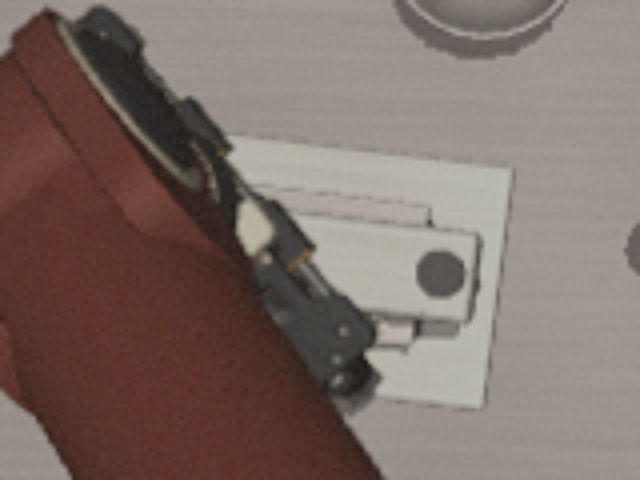

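```bash
python3 -m handwheel '[[[0,0,0,0,-1,2,10],[0,0,0,0,0,2,10],[0,0,0,0,0,2,10],[0,0,0,0,0,2,10],[0,0,0,0,0,1,10],[0,0,0,0,0,0,10],[0,0,0,0,0,0,10],[0,0,0,0,0,0,10],[0,0,0,0,0,0,10],[0,0,0,0,0,0,10]]]' 50
python3 -c "
from h import *
st()"
```

```text
t: 9.3
position: [558.7, 221.6, 258.7]
ee_rot: [3.141, -0.0, 2.298]
contact_force: [0.0, -0.1, -4.1]
gripper_width: 0.296
t 9.3 p [558.7 221.6 258.7] rpy [180.   -0.  131.7] F [ 0.  -0.1 -4.1] M [ 0.02 -0.21 -0.07] w 27.5 q [-0.07  0.57 -0.58  1.53  0.33  1.14  0.01]
```

```bash
python3 -m handwheel '[[[0,0,0,0,0,1,10],[0,0,0,0,0,1,10],[0,0,0,0,0,1,10],[0,0,0,0,0,1,10],[0,0,0,0,0,1,10],[0,0,0,0,0,1,10],[0,0,0,0,0,0,10],[0,0,0,0,0,0,10],[0,0,0,0,0,0,10],[0,0,0,0,0,0,10]]]' 50
python3 -c "
from h import *
st()"
```

```text
t: 10.55
position: [558.8, 221.8, 252.8]
ee_rot: [3.141, -0.0, 2.298]
contact_force: [0.9, 1.1, -3.3]
gripper_width: 0.298
t 10.55 p [558.8 221.8 252.8] rpy [180.   -0.  131.7] F [ 0.9  1.1 -3.3] M [ 0.21 -0.37  0.02] w 27.8 q [-0.07  0.58 -0.58  1.54  0.34  1.12  0.01]
```

```bash
python3 -m handwheel '[[[0,0,0,0,0,0.5,10],[0,0,0,0,0,0.5,10],[0,0,0,0,0,0.5,10],[0,0,0,0,0,0.5,10],[0,0,0,0,0,0.5,10],[0,0,0,0,0,0.5,10],[0,0,0,0,0,0,10],[0,0,0,0,0,0,10],[0,0,0,0,0,0,10],[0,0,0,0,0,0,10]]]' 50
python3 -c "
from h import *
st()"
```

```text
t: 11.8
position: [559.0, 221.9, 249.8]
ee_rot: [3.14, -0.0, 2.298]
contact_force: [2.2, 2.8, -3.7]
gripper_width: 0.303
t 11.8 p [559.  221.9 249.8] rpy [179.9  -0.  131.7] F [ 2.2  2.8 -3.7] M [ 0.65 -0.88 -0.01] w 28.2 q [-0.07  0.58 -0.58  1.54  0.34  1.12  0.01]
```

It has dropped below 181 mm with no vertical reaction, so the squares are in line. The side force says to undo my 1 mm shift along tool y.

```bash
python3 -m handwheel '[[[0,0,0,0,0.6,0,10],[0,0,0,0,0.4,1,10],[0,0,0,0,0,1,10],[0,0,0,0,0,1,10],[0,0,0,0,0,1,10],[0,0,0,0,0,1,10],[0,0,0,0,0,0,10],[0,0,0,0,0,0,10],[0,0,0,0,0,0,10],[0,0,0,0,0,0,10]]]' 50
python3 -c "
from h import *
st()"
```

```text
t: 13.05
position: [559.2, 222.1, 244.4]
ee_rot: [-3.141, -0.0, 2.298]
contact_force: [1.1, 1.4, -4.3]
gripper_width: 0.296
t 13.05 p [559.2 222.1 244.4] rpy [-180.    -0.   131.7] F [ 1.1  1.4 -4.3] M [ 0.28 -0.47 -0.07] w 27.5 q [-0.07  0.59 -0.57  1.55  0.34  1.11  0.  ]
```

```bash
python3 -m handwheel '[[[0,0,0,0,0.5,1,10],[0,0,0,0,0,1,10],[0,0,0,0,0,1,10],[0,0,0,0,0,1,10],[0,0,0,0,0,1,10],[0,0,0,0,0,1,10],[0,0,0,0,0,1,10],[0,0,0,0,0,0.5,10],[0,0,0,0,0,0,10],[0,0,0,0,0,0,10]]]' 50
python3 -c "
from h import *
st()"
```

```text
t: 14.3
position: [559.8, 222.7, 237.3]
ee_rot: [3.141, 0.0, 2.298]
contact_force: [-0.8, 0.0, -4.7]
gripper_width: 0.302
t 14.3 p [559.8 222.7 237.3] rpy [180.    0.  131.7] F [-0.8  0.  -4.7] M [ 0.02 -0.17 -0.02] w 28.1 q [-0.07  0.59 -0.57  1.56  0.35  1.09 -0.  ]
```

```bash
python3 -m handwheel '[[[0,0,0,0,0,0.5,10],[0,0,0,0,0,0.5,10],[0,0,0,0,0,0.5,10],[0,0,0,0,0,0,10],[0,0,0,0,0,0,10],[0,0,0,0,0,0,40],[0,0,0,0,0,0,70],[0,0,0,0,0,0,70],[0,0,0,0,0,-30,70],[0,0,0,0,0,-50,70]]]' 50
python3 - <<'E'
from h import *
import pickle
st(); i=optics.camera_info("wrist"); im=optics.read_camera("wrist"); cv2.imwrite("pics/i_w.png",im[:,:,::-1]); pickle.dump(i,open("ci.pkl","wb"))
im=optics.read_camera("scene"); cv2.imwrite("pics/i_s.png",cv2.resize(im[90:180,270:350,::-1],None,fx=7,fy=6.5,interpolation=cv2.INTER_CUBIC))
st()
E
```

```text
t: 15.55
position: [559.1, 221.9, 315.1]
ee_rot: [-3.138, -0.001, 2.298]
contact_force: [1.0, 0.7, 0.7]
gripper_width: 0.74
t 15.55 p [559.1 221.9 315.1] rpy [-1.798e+02 -1.000e-01  1.317e+02] F [1.  0.7 0.7] M [ 0.   -0.22  0.  ] w 68.9 q [-0.06  0.53 -0.59  1.43  0.3   1.27  0.04]
t 15.65 p [561.9 225.  321.9] rpy [1.793e+02 1.000e-01 1.317e+02] F [0.5 0.4 0.4] M [ 0.03 -0.11 -0.05] w 70.2 q [-0.06  0.53 -0.6   1.43  0.3   1.27  0.04]
```

View pics/i_w.png

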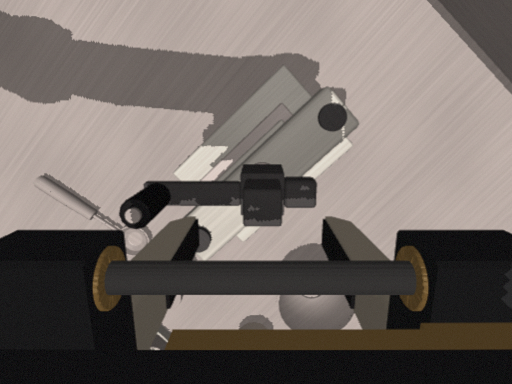

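View pics/i_s.png

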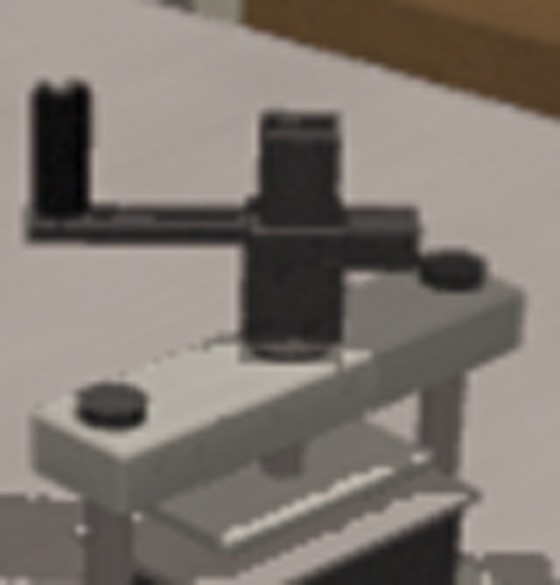

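```bash
python3 - <<'E'
from h import *
import pickle
i=pickle.load(open("ci.pkl","rb"))
print(atz(0,(133,214.5),264,i),atz(0,(263,209),250,i))
st();plan([496,165.7,300],131.7,3,cur=[559.8,222.7,317])
E
python3 - <<'E'
import cv2
im=cv2.imread("pics/i_w.png")
cv2.imwrite("pics/i2.png",cv2.resize(im[150:240,110:330],None,fx=3.5,fy=3.5,interpolation=cv2.INTER_CUBIC))
E
```

```text
[496. 165. 264.] [560.7 222.1 250. ]
t 15.65 p [561.9 225.  321.9] rpy [1.793e+02 1.000e-01 1.317e+02] F [0.5 0.4 0.4] M [ 0.03 -0.11 -0.05] w 70.2 q [-0.06  0.53 -0.6   1.43  0.3   1.27  0.04]
turn deg [ 0.7  0.1 -0. ] dist 87.2
[0.004, 0.001, -0.0] [-0.0, -28.6, 5.3]
[0.004, 0.001, -0.0] [-0.0, -28.6, 5.4]
[0.004, 0.001, -0.0] [-0.0, -28.5, 5.6]
```

View pics/i2.png

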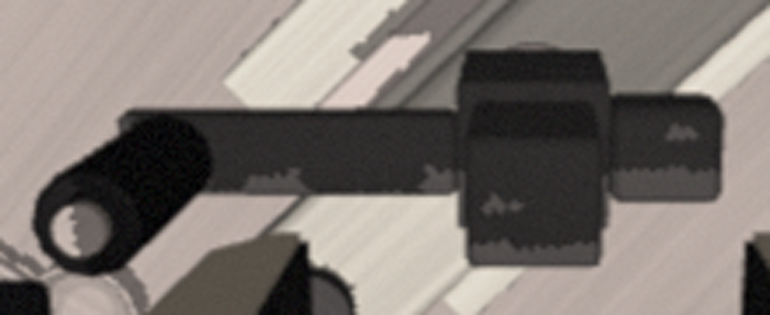

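```bash
python3 -m handwheel '[[[0,0,0,0,-28,5,60],[0,0,0,0,-36,5,60],[0,0,0,0,-21,6,60],[0,0,0,0,0,0,60],[0,0,0,0,0,20,60],[0,0,0,0,0,25,60],[0,0,0,0,0,14,60],[0,0,0,0,0,0,60],[0,0,0,0,0,0,60],[0,0,0,0,0,0,60]]]' 35
python3 - <<'E'
from h import *
st();  im=optics.read_camera("wrist"); cv2.imwrite("pics/j_w.png",im[:,:,::-1])
st()
E
```

```text
t: 16.9
position: [496.8, 166.6, 241.6]
ee_rot: [3.14, 0.001, 2.298]
contact_force: [-0.2, -0.4, -0.0]
gripper_width: 0.647
t 16.9 p [496.8 166.6 241.6] rpy [179.9   0.  131.7] F [-0.2 -0.4 -0. ] M [-0.02 -0.18  0.02] w 60.2 q [ 0.04  0.47 -0.6   1.77  0.31  0.99  0.05]
t 16.95 p [496.7 166.4 241.5] rpy [179.9   0.  131.7] F [ 0.  -0.7  1.4] M [-0.01 -0.2   0.01] w 60.0 q [ 0.04  0.47 -0.6   1.77  0.31  0.99  0.05]
```

View pics/j_w.png

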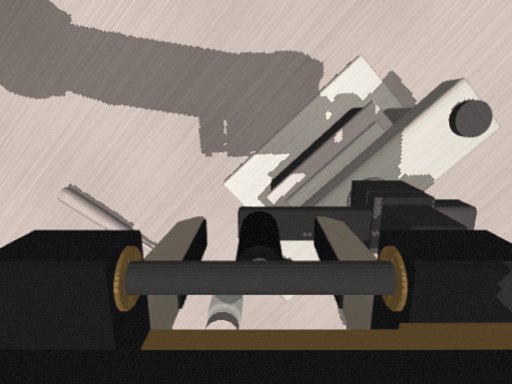

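```bash
python3 -m handwheel '[[[0,0,0,0,0,0,40],[0,0,0,0,0,0,15],[0,0,0,0,0,0,15],[0,0,0,0,0,0,15],[0,0,0,7.4,0.3,0,15],[0,0,0,14.6,2.6,0,15],[0,0,0,13.9,5.1,0,15],[0,0,0,12.8,7.4,0,15],[0,0,0,11.3,9.5,0,15],[0,0,0,9.5,11.3,0,15]]]' 35
python3 - <<'E'
from h import *
s=st(); p=np.array(s["position"])-[559.5,222.2,0]; print(np.hypot(*p[:2]),np.degrees(np.arctan2(p[1],p[0]))%360)
a=np.radians(-5.7);R=np.array([[np.cos(a),-np.sin(a)],[np.sin(a),np.cos(a)]])
def pp(x,y,z): 
    w=R@[x,y]+[559.5,222.2]; return proj("scene",[w[0],w[1],z])
print("caps",pp(0,-90,163),pp(0,90,163),"meas",(255+187/6-.4,120+190/6-.4),(255+478/6-.4,120+66/6-.4))
for z in (85,88,91,94,97): print(z,pp(28,-56,z),pp(28,56,z))
print("lid?",pp(28,-56,80))
E
```

```text
t: 18.2
position: [476.7, 242.8, 240.6]
ee_rot: [-3.14, 0.0, 2.298]
contact_force: [0.9, -3.5, 1.0]
gripper_width: 0.23
t 18.2 p [476.7 242.8 240.6] rpy [-179.9    0.   131.7] F [ 0.9 -3.5  1. ] M [-1.25 -0.46  0.06] w 21.4 q [-0.12  0.49 -0.6   1.74  0.32  1.01 -0.1 ]
85.35769794657965 166.03725047238365
caps [286.  150.4] [335.1 129.8] meas (285.7666666666667, 151.26666666666665) (334.2666666666667, 130.6)
85 [302.6 177. ] [332.3 162.9]
88 [302.7 176. ] [332.3 161.9]
91 [302.7 175. ] [332.4 160.9]
94 [302.8 174. ] [332.5 160. ]
97 [302.8 173. ] [332.6 159. ]
lid? [302.6 178.7]
```

```bash
python3 -m handwheel '[[[0,0,0,6.8,11.5,0,15],[0,0,0,4.9,12.4,0,15],[0,0,0,2.9,13,0,15],[0,0,0,0.8,13.3,0,15],[0,0,0,-1.3,13.3,0,15],[0,0,0,-3.3,12.9,0,15],[0,0,0,-5.3,12.2,0,15],[0,0,0,-7.2,11.2,0,15],[0,0,0,-8.8,10,0,15],[0,0,0,-10.3,8.5,0,15]]]' 35
cat >> h.py <<'E'
def ang():
    s=st(); p=np.array(s["position"])-[559.5,222.2,0]; th=np.arctan2(p[1],p[0]); F=np.array(s["contact_force"])[:2]
    rad=np.array([np.cos(th),np.sin(th)]);tan=np.array([np.sin(th),-np.cos(th)])
    print("rad",np.hypot(*p[:2]).round(1),"turned",round((221.7-np.degrees(th))%360,1),"Frad",(F@rad).round(2),"Ftan cw",(F@tan).round(2))
E
python3 - <<'E'
from h import *
im=optics.read_camera("scene"); cv2.imwrite("pics/k_s.png",cv2.resize(im[90:200,260:360,::-1],None,fx=7,fy=5.4,interpolation=cv2.INTER_CUBIC)); ang()
E
```

```text
t: 19.45
position: [577.9, 306.5, 240.5]
ee_rot: [-3.138, -0.004, 2.299]
contact_force: [-4.3, -3.1, 3.1]
gripper_width: 0.23
t 19.5 p [580.1 305.8 240.4] rpy [-180.    -0.2  131.6] F [-3.1 -3.3  5.1] M [-1.01  0.98 -0.01] w 21.5 q [-0.22  0.68 -0.56  1.39  0.36  1.18 -0.09]
rad 86.2 turned 145.6 Frad -3.93 Ftan cw -2.25
```

View pics/k_s.png

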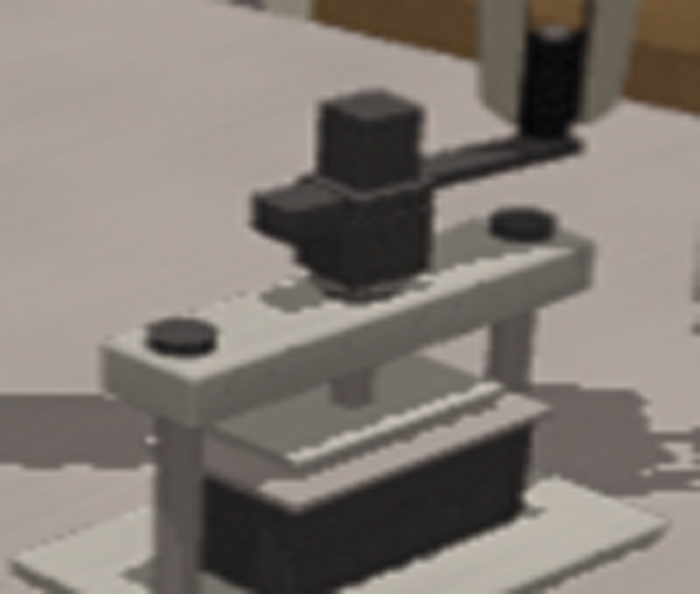

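```bash
python3 -m handwheel '[[[0,0,0,-10.1,5,0,15],[0,0,0,-10.2,4.5,0,15],[0,0,0,-10.7,3.1,0,15],[0,0,0,-11,1.7,0,15],[0,0,0,-11.1,0.2,0,15],[0,0,0,-11.1,-1.2,0,15],[0,0,0,-10.8,-2.6,0,15],[0,0,0,-10.4,-4,0,15],[0,0,0,0,0,0,15],[0,0,0,0,0,0,15]]]' 35
python3 - <<'E'
from h import *
im=optics.read_camera("scene"); cv2.imwrite("pics/l_s.png",cv2.resize(im[90:200,260:360,::-1],None,fx=7,fy=5.4,interpolation=cv2.INTER_CUBIC)); ang()
E
```

```text
t: 20.75
position: [641.4, 246.3, 240.8]
ee_rot: [3.14, -0.0, 2.298]
contact_force: [-2.6, 2.3, -0.2]
gripper_width: 0.235
t 20.8 p [641.4 246.3 240.8] rpy [179.9  -0.  131.7] F [-1.6  2.7  0. ] M [0.69 0.42 0.04] w 21.3 q [-0.12  0.73 -0.55  1.29  0.38  1.23  0.04]
rad 85.3 turned 205.3 Frad -0.76 Ftan cw -3.04
```

View pics/l_s.png

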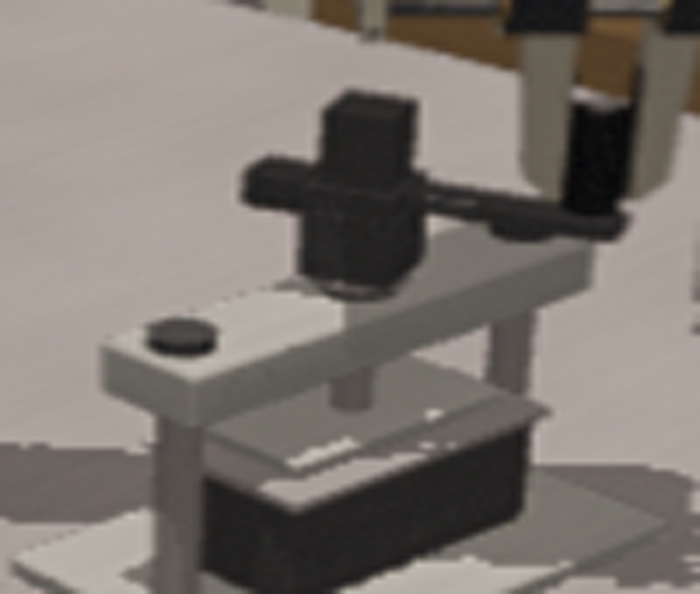

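```bash
python3 -m handwheel '[[[0,0,0,-4,-2,0,15],[0,0,0,-3.9,-2.2,0,15],[0,0,0,-3.8,-2.4,0,15],[0,0,0,-3.6,-2.6,0,15],[0,0,0,0,0,0,15],[0,0,0,0,0,0,15],[0,0,0,0,0,0,15],[0,0,0,0,0,0,15],[0,0,0,0,0,0,15],[0,0,0,0,0,0,15]]]' 35
python3 -c "
from h import *
ang()"
```

```text
t: 22.05
position: [644.5, 228.3, 240.8]
ee_rot: [3.141, 0.0, 2.298]
contact_force: [-2.3, 4.0, 0.5]
gripper_width: 0.23
t 22.05 p [644.5 228.3 240.8] rpy [180.    0.  131.7] F [-2.3  4.   0.5] M [0.82 0.2  0.01] w 21.4 q [-0.09  0.72 -0.55  1.3   0.38  1.23  0.07]
rad 85.2 turned 217.6 Frad -2.02 Ftan cw -4.2
```

```bash
python3 -m handwheel '[[[0,0,0,-3.5,-2.8,0,15],[0,0,0,-3.3,-2.9,0,15],[0,0,0,-3.2,-3.1,0,15],[0,0,0,-3,-3.3,0,15],[0,0,0,0,0,0,15],[0,0,0,0,0,0,15],[0,0,0,0,0,0,15],[0,0,0,0,0,0,15],[0,0,0,0,0,0,15],[0,0,0,0,0,0,15]]]' 35
python3 -c "
from h import *
ang()"
```

```text
t: 23.3
position: [643.9, 210.6, 240.7]
ee_rot: [-3.141, -0.0, 2.298]
contact_force: [-1.4, 4.3, 0.2]
gripper_width: 0.231
t 23.3 p [643.9 210.6 240.7] rpy [-180.    -0.   131.7] F [-1.4  4.3  0.2] M [ 0.97  0.43 -0.04] w 21.5 q [-0.06  0.71 -0.55  1.32  0.37  1.22  0.09]
rad 85.2 turned 229.5 Frad -2.02 Ftan cw -4.05
```

```bash
python3 -m handwheel '[[[0,0,0,-2.8,-3.4,0,15],[0,0,0,-2.7,-3.6,0,15],[0,0,0,-2.4,-3.7,0,15],[0,0,0,-2.3,-3.8,0,15],[0,0,0,0,0,0,15],[0,0,0,0,0,0,15],[0,0,0,0,0,0,15],[0,0,0,0,0,0,15],[0,0,0,0,0,0,15],[0,0,0,0,0,0,15]]]' 35
python3 -c "
from h import *
ang()"
```

```text
t: 24.55
position: [640.1, 195.2, 240.8]
ee_rot: [3.138, -0.002, 2.299]
contact_force: [-0.7, 7.4, -1.6]
gripper_width: 0.232
t 24.55 p [640.1 195.2 240.8] rpy [ 1.798e+02 -1.000e-01  1.317e+02] F [-0.7  7.4 -1.6] M [1.66 0.08 0.01] w 21.5 q [-0.03  0.7  -0.56  1.35  0.37  1.2   0.11]
rad 85.0 turned 240.2 Frad -3.03 Ftan cw -6.77
```

The plate has begun to bear: the pull is now 6.8 N. About 5 degrees more should bring it to 12 N.

```bash
python3 -m handwheel '[[[0,0,0,-0.8,-1.6,0,15],[0,0,0,-0.8,-1.7,0,15],[0,0,0,-0.8,-1.6,0,15],[0,0,0,-0.8,-1.7,0,15],[0,0,0,0,0,0,15],[0,0,0,0,0,0,15],[0,0,0,0,0,0,15],[0,0,0,0,0,0,15],[0,0,0,0,0,0,15],[0,0,0,0,0,0,15]]]' 35
python3 -c "
from h import *
ang()
im=optics.read_camera('scene'); cv2.imwrite('pics/m_s.png',cv2.resize(im[90:200,260:360,::-1],None,fx=7,fy=5.4,interpolation=cv2.INTER_CUBIC)); ang()"
```

```text
t: 25.8
position: [638.1, 190.1, 241.0]
ee_rot: [3.134, -0.003, 2.3]
contact_force: [1.1, 9.2, -2.8]
gripper_width: 0.233
t 25.8 p [638.1 190.1 241. ] rpy [179.6  -0.2 131.8] F [ 1.1  9.2 -2.8] M [ 2.11 -0.44  0.06] w 21.6 q [-0.02  0.69 -0.56  1.36  0.37  1.19  0.11]
rad 84.9 turned 243.9 Frad -2.43 Ftan cw -8.89
t 25.85 p [638.1 190.1 241. ] rpy [179.6  -0.2 131.8] F [ 0.4  8.3 -3. ] M [ 2.07 -0.4  -0.01] w 21.6 q [-0.02  0.69 -0.56  1.36  0.37  1.19  0.11]
rad 84.9 turned 243.9 Frad -2.77 Ftan cw -7.86
```

View pics/m_s.png

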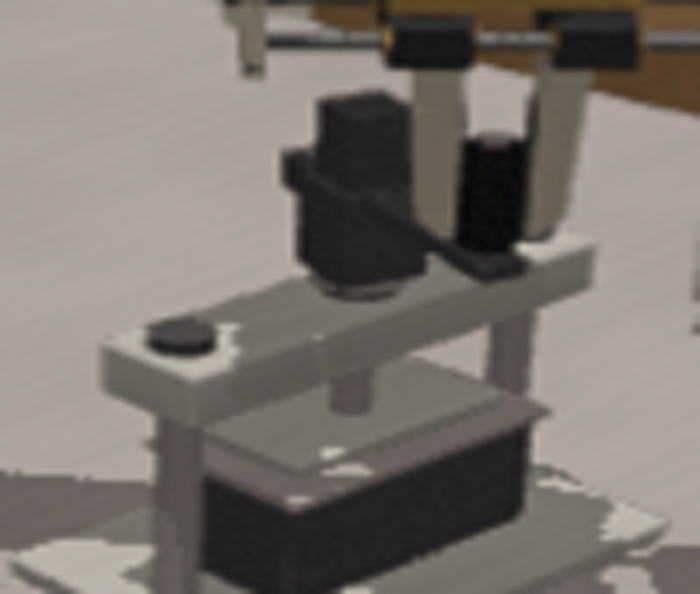

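```bash
python3 -m handwheel '[[[0,0,0,-0.7,-1.7,0,15],[0,0,0,-0.7,-1.7,0,15],[0,0,0,-0.7,-1.7,0,15],[0,0,0,-0.6,-1.8,0,15],[0,0,0,0,0,0,15],[0,0,0,0,0,0,15],[0,0,0,0,0,0,15],[0,0,0,0,0,0,15],[0,0,0,0,0,0,15],[0,0,0,0,0,0,15]]]' 35
python3 -c "
from h import *
ang()
im=optics.read_camera('top'); ang()"
```

```text
t: 27.1
position: [635.5, 184.9, 241.3]
ee_rot: [3.13, -0.003, 2.301]
contact_force: [2.6, 10.5, -4.8]
gripper_width: 0.228
t 27.1 p [635.5 184.9 241.3] rpy [179.3  -0.2 131.8] F [ 2.6 10.5 -4.8] M [ 2.48 -0.79 -0.01] w 21.2 q [-0.01  0.68 -0.56  1.38  0.37  1.18  0.12]
rad 84.7 turned 247.8 Frad -2.33 Ftan cw -10.57
t 27.15 p [635.5 184.9 241.3] rpy [179.3  -0.2 131.8] F [ 2.5 11.  -4.6] M [ 2.52 -0.87  0.03] w 21.6 q [-0.01  0.68 -0.56  1.38  0.37  1.18  0.12]
rad 84.7 turned 247.8 Frad -2.62 Ftan cw -11.0
```

```bash
python3 -m handwheel '[[[0,0,0,-0.4,-1.4,0,15],[0,0,0,-0.4,-1.4,0,15],[0,0,0,-0.5,-1.4,0,15],[0,0,0,0,0,0,15],[0,0,0,0,0,0,15],[0,0,0,0,0,0,15],[0,0,0,0,0,0,15],[0,0,0,0,0,0,15],[0,0,0,0,0,0,15],[0,0,0,0,0,0,15]]]' 35
python3 -c "
from h import *
ang()
im=optics.read_camera('scene'); cv2.imwrite('pics/n_s.png',cv2.resize(im[90:200,260:360,::-1],None,fx=7,fy=5.4,interpolation=cv2.INTER_CUBIC)); ang()"
```

```text
t: 28.4
position: [633.9, 181.8, 241.4]
ee_rot: [3.128, -0.003, 2.301]
contact_force: [2.9, 12.2, -4.8]
gripper_width: 0.23
t 28.4 p [633.9 181.8 241.4] rpy [179.2  -0.2 131.8] F [ 2.9 12.2 -4.8] M [ 2.73 -1.16 -0.03] w 21.4 q [-0.    0.68 -0.57  1.39  0.37  1.17  0.12]
rad 84.6 turned 250.2 Frad -3.31 Ftan cw -12.07
t 28.45 p [633.8 181.8 241.4] rpy [179.2  -0.2 131.8] F [ 2.9 11.  -5. ] M [ 2.74 -1.09  0.03] w 21.3 q [-0.    0.68 -0.57  1.39  0.37  1.17  0.12]
rad 84.6 turned 250.2 Frad -2.71 Ftan cw -11.06
```

View pics/n_s.png

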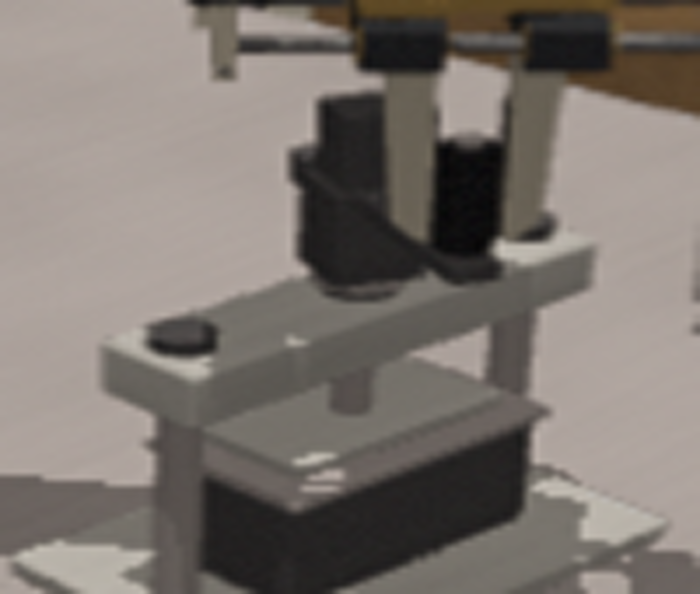

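```bash
python3 -m handwheel '[[[0,0,0,1.3,4.2,0,15],[0,0,0,1.3,3.4,0,15],[0,0,0,1.4,3.5,0,15],[0,0,0,1.7,3.3,0,15],[0,0,0,1.9,3.6,0,15],[0,0,0,0,0,0,15],[0,0,0,0,0,0,15],[0,0,0,0,0,0,15],[0,0,0,0,0,0,15],[0,0,0,0,0,0,15]]]' 35
python3 -c "
from h import *
ang()"
```

```text
t: 29.7
position: [640.0, 194.6, 240.7]
ee_rot: [3.14, -0.001, 2.298]
contact_force: [-1.8, 4.8, -1.5]
gripper_width: 0.231
t 29.7 p [640.  194.6 240.7] rpy [ 1.799e+02 -1.000e-01  1.317e+02] F [-1.8  4.8 -1.5] M [1.36 0.24 0.06] w 21.5 q [-0.03  0.7  -0.56  1.35  0.37  1.2   0.11]
rad 85.1 turned 240.6 Frad -3.29 Ftan cw -3.98
```

```bash
python3 -m handwheel '[[[0,0,0,1.5,2.5,0,15],[0,0,0,1.6,2.6,0,15],[0,0,0,0,0,0,15],[0,0,0,0,0,0,30],[0,0,0,0,0,0,50],[0,0,0,0,0,0,55],[0,0,0,0,0,-15,55],[0,0,0,0,0,-35,55],[0,0,0,0,0,-40,55],[0,0,0,0,0,0,70]]]' 35
python3 - <<'E'
from h import *
import pickle
ang(); i=optics.camera_info("wrist"); im=optics.read_camera("wrist"); cv2.imwrite("pics/o_w.png",im[:,:,::-1]); pickle.dump(i,open("ci.pkl","wb"))
ang()
E
```

```text
t: 30.95
position: [643.1, 200.6, 336.1]
ee_rot: [3.132, 0.003, 2.297]
contact_force: [-0.6, 0.3, 0.4]
gripper_width: 0.656
t 30.95 p [643.1 200.6 336.1] rpy [179.5   0.2 131.6] F [-0.6  0.3  0.4] M [-0.   -0.11 -0.04] w 61.0 q [-0.05  0.64 -0.57  1.18  0.34  1.4   0.14]
rad 86.3 turned 236.2 Frad -0.62 Ftan cw -0.16
t 31.0 p [642.3 199.9 333.4] rpy [1.797e+02 1.000e-01 1.316e+02] F [-0.3 -0.  -0.6] M [ 0.04 -0.05 -0.01] w 64.9 q [-0.05  0.64 -0.57  1.18  0.34  1.4   0.14]
rad 85.7 turned 236.8 Frad -0.28 Ftan cw 0.09
```

View pics/o_w.png

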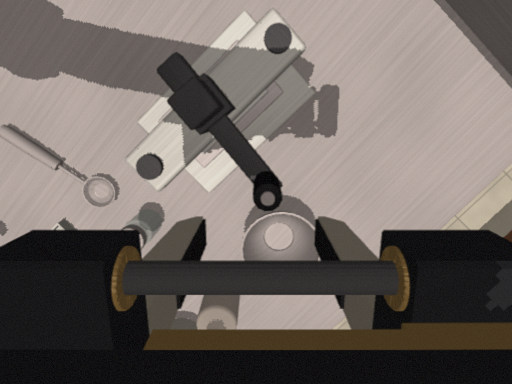

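```bash
python3 - <<'E'
import cv2
im=cv2.imread("pics/o_w.png")
c=cv2.convertScaleAbs(im[45:215,145:295],alpha=1.8,beta=10)
cv2.imwrite("pics/o2.png",cv2.resize(c,None,fx=3.5,fy=3.5,interpolation=cv2.INTER_CUBIC))
E
```

```text
(no output)
```

View pics/o2.png

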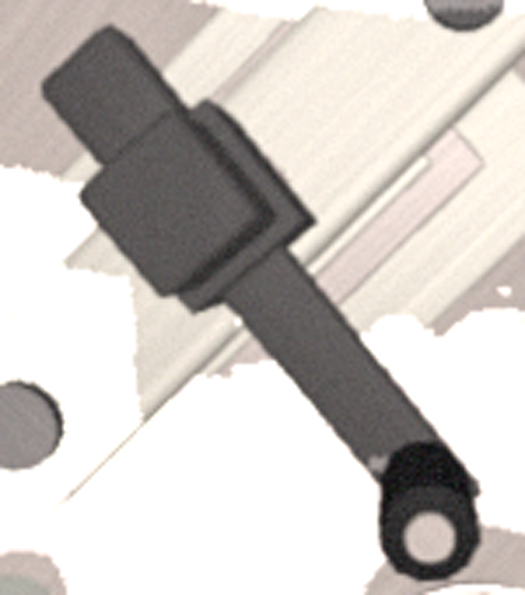

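```bash
python3 - <<'E'
from h import *
import pickle
i=pickle.load(open("ci.pkl","rb"))
C=lambda x,y:(145+x/3.5-.36,45+y/3.5-.36)
b=atz(0,C(173,202),250,i);h=atz(0,C(430,537),264,i);d=h-b
print(b,h,np.hypot(*d[:2]),np.degrees(np.arctan2(d[1],d[0])))
W=[atz(0,C(*q),250,i) for q in [(82,192),(178,112),(268,210),(165,293)]]
for k in range(4):
    d=W[(k+1)%4]-W[k];print(np.linalg.norm(d[:2]).round(1),(np.degrees(np.arctan2(d[1],d[0]))%90).round(1))
st()
E
```

```text
[560.3 223.2 250. ] [644.  207.9 264. ] 85.08689675854919 -10.359052488083696
25.5 79.1
25.8 84.2
27.5 78.9
25.6 79.7
t 31.0 p [642.3 199.9 333.4] rpy [1.797e+02 1.000e-01 1.316e+02] F [-0.3 -0.  -0.6] M [ 0.04 -0.05 -0.01] w 64.9 q [-0.05  0.64 -0.57  1.18  0.34  1.4   0.14]
```

```bash
python3 - <<'E'
from h import *
plan([559.9,222.6,310],169.6,5)
E
```

```text
turn deg [  0.2   0.2 -38. ] dist 88.6
[0.001, 0.001, -0.132] [14.4, -9.3, 4.6]
[0.001, 0.001, -0.132] [15.5, -7.3, 4.6]
[0.001, 0.001, -0.132] [16.3, -5.2, 4.6]
[0.001, 0.001, -0.132] [16.8, -3.0, 4.7]
[0.001, 0.001, -0.132] [17.1, -0.8, 4.7]
```

```bash
python3 -m handwheel '[[[0,0,-0.132,14.4,-9.3,4,70],[0,0,-0.133,15.5,-7.3,4,70],[0,0,-0.133,16.3,-5.2,4,70],[0,0,-0.133,16.8,-3,4,70],[0,0,-0.132,17.1,-0.8,4,70],[0,0,0,0,0,0,70],[0,0,0,0,0,0,70],[0,0,0,0,0,0,70],[0,0,0,0,0,0,70],[0,0,0,0,0,0,70]]]' 35
python3 - <<'E'
from h import *
import pickle
st(); i=optics.camera_info("wrist"); im=optics.read_camera("wrist"); cv2.imwrite("pics/p_w.png",im[:,:,::-1]); pickle.dump(i,open("ci.pkl","wb"))
st()
c=im[150:260,160:360,::-1]
cv2.imwrite("pics/p2.png",cv2.resize(cv2.convertScaleAbs(c,alpha=1.6,beta=10),None,fx=4,fy=4,interpolation=cv2.INTER_CUBIC))
E
```

```text
t: 32.25
position: [559.4, 222.3, 310.7]
ee_rot: [3.141, 0.0, 2.96]
contact_force: [0.2, -0.3, 0.0]
gripper_width: 0.751
t 32.25 p [559.4 222.3 310.7] rpy [180.    0.  169.6] F [ 0.2 -0.3  0. ] M [ 0.04 -0.17  0.02] w 69.8 q [ 0.02  0.57 -0.76  1.44  0.4   1.29  0.62]
t 32.3 p [559.3 222.3 310.7] rpy [180.    0.  169.6] F [ 0.2 -0.3 -0.4] M [ 0.05 -0.13  0.02] w 70.0 q [ 0.02  0.57 -0.76  1.44  0.4   1.29  0.62]
```

View pics/p2.png

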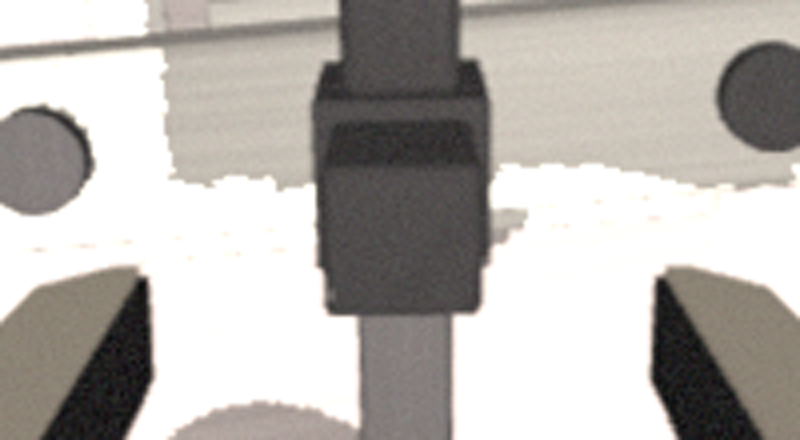

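```bash
python3 -m handwheel '[[[0,0,0,0,0,20,70],[0,0,0,0,0,30,70],[0,0,0,0,0,15,70],[0,0,0,0,0,8,70],[0,0,0,0,0,0,70],[0,0,0,0,0,0,45],[0,0,0,0,0,0,10],[0,0,0,0,0,0,10],[0,0,0,0,0,0,10],[0,0,0,0,0,0,10]]]' 50
python3 -c "
from h import *
st()"
```

```text
t: 33.55
position: [559.2, 222.4, 237.8]
ee_rot: [3.141, 0.0, 2.961]
contact_force: [1.1, -0.5, 0.8]
gripper_width: 0.297
t 33.55 p [559.2 222.4 237.8] rpy [180.    0.  169.7] F [ 1.1 -0.5  0.8] M [ 0.03 -0.14  0.05] w 27.6 q [ 0.01  0.63 -0.74  1.56  0.45  1.13  0.57]
```

```bash
python3 -m handwheel '[[[0,0,0,0,0,-2,10],[0,0,0,0,0,-3,10],[0,0,0,0,0,-4,10],[0,0,0,0,0,-5,10],[0,0,0,0,0,-5,10],[0,0,0,0,0,-5,10],[0,0,0,0,0,-5,10],[0,0,0,0,0,-5,10],[0,0,0,0,0,-10,10],[0,0,0,0,0,-15,10]]]' 50
python3 - <<'E'
from h import *
st()
im=optics.read_camera("scene"); cv2.imwrite("pics/q_s.png",cv2.resize(im[70:200,250:370,::-1],None,fx=5,fy=4.5,interpolation=cv2.INTER_CUBIC));st()
E
```

```text
t: 34.8
position: [559.0, 222.1, 297.3]
ee_rot: [-3.141, -0.001, 2.961]
contact_force: [0.2, 0.7, -4.1]
gripper_width: 0.301
t 34.8 p [559.  222.1 297.3] rpy [-180.    -0.   169.6] F [ 0.2  0.7 -4.1] M [ 0.04 -0.14  0.01] w 28.0 q [ 0.02  0.58 -0.76  1.47  0.41  1.26  0.61]
t 34.85 p [560.  223.1 300. ] rpy [179.8   0.2 169.6] F [ 1.5  0.2 -2.7] M [ 0.07 -0.2   0.01] w 28.0 q [ 0.02  0.58 -0.76  1.46  0.41  1.26  0.61]
```

View pics/q_s.png

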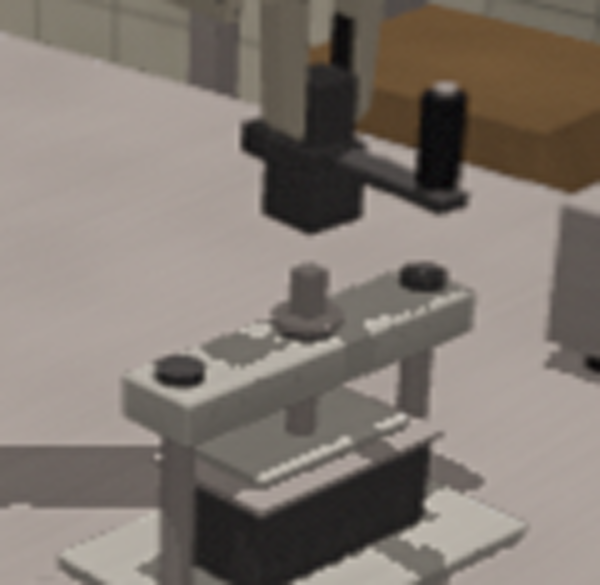

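```bash
python3 - <<'E'
from h import *
im=optics.read_camera("scene"); cv2.imwrite("pics/r_full.png",im[:,:,::-1])
cv2.imwrite("pics/r_s.png",cv2.resize(im[145:195,275:350,::-1],None,fx=10,fy=10,interpolation=cv2.INTER_CUBIC))
a=np.radians(-5.7);R=np.array([[np.cos(a),-np.sin(a)],[np.sin(a),np.cos(a)]])
def pp(x,y,z): 
    w=R@[x,y]+[559.5,222.2]; u=proj("scene",[w[0],w[1],z]); return ((u-[275,145]+.45)*10).round(0)
for z in (80,85,90):
    print(z,"low",pp(28,-56,z),pp(28,56,z),pp(-28,-56,z),"up",pp(28,-56,z+8),pp(28,56,z+8),pp(-28,-56,z+8))
print("head top",pp(25,-107.5,155),pp(25,107.5,155),"base tip",pp(75,-110,0))
E
```

```text
80 low [281. 341.] [576. 200.] [133. 259.] up [281. 314.] [578. 174.] [133. 233.]
85 low [281. 324.] [578. 184.] [133. 243.] up [281. 298.] [580. 158.] [133. 216.]
90 low [281. 308.] [578. 168.] [133. 226.] up [283. 280.] [581. 141.] [133. 200.]
head top [131. 145.] [ 716. -110.] base tip [246. 754.]
```

View pics/r_s.png

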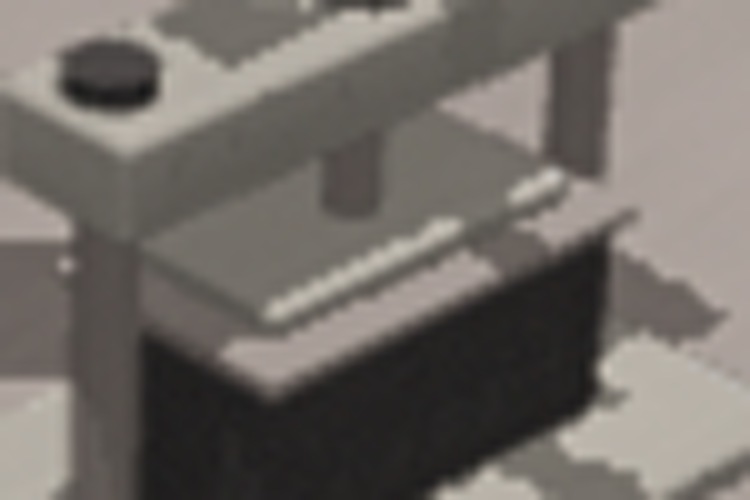

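Under load the force behaved like a spring: 4 N running, up to about 12 N, then back down as I released. That means the plate bears. The crank is off the shaft, so now it goes to the tray.

```bash
python3 - <<'E'
from h import *
st();plan([564,-217.1,250],13.5,17)
E
```

```text
t 34.9 p [560.  223.3 299.3] rpy [179.8   0.2 169.6] F [ 1.   0.7 -2.9] M [ 0.07 -0.17 -0.03] w 27.4 q [ 0.02  0.58 -0.76  1.46  0.41  1.26  0.61]
turn deg [  0.3  -0.2 156.1] dist 443.2
[0.0, -0.0, 0.16] [-4.9, -25.5, 2.8]
[0.0, -0.0, 0.16] [-8.9, -24.3, 2.8]
[0.0, -0.0, 0.16] [-12.6, -22.6, 2.9]
[0.0, -0.0, 0.16] [-16.1, -20.3, 2.9]
[0.0, -0.0, 0.16] [-19.1, -17.5, 2.9]
[0.0, -0.0, 0.16] [-21.7, -14.2, 2.9]
[0.0, -0.0, 0.16] [-23.7, -10.6, 2.9]
[0.0, -0.0, 0.16] [-25.0, -6.6, 2.9]
[0.0, -0.0, 0.16] [-25.8, -2.6, 2.9]
[0.0, -0.0, 0.16] [-25.9, 1.6, 2.9]
[0.0, -0.0, 0.16] [-25.3, 5.7, 2.9]
[0.0, -0.0, 0.16] [-24.0, 9.7, 2.9]
[0.0, -0.0, 0.16] [-22.2, 13.4, 2.9]
[0.0, -0.0, 0.16] [-19.8, 16.7, 2.9]
[0.0, -0.0, 0.16] [-16.8, 19.7, 2.9]
[0.0, -0.0, 0.16] [-13.5, 22.1, 2.9]
[0.0, -0.0, 0.16] [-9.8, 24.0, 2.9]
```

```bash
python3 -m handwheel '[[[0,0,0.16,-4.9,-25.5,0,10],[0,0,0.16,-8.9,-24.3,0,10],[0,0,0.16,-12.6,-22.6,0,10],[0,0,0.16,-16.1,-20.3,0,10],[0,0,0.16,-19.1,-17.5,0,10],[0,0,0.16,-21.7,-14.2,3,10],[0,0,0.16,-23.7,-10.6,3,10],[0,0,0.16,-25,-6.6,3,10],[0,0,0.16,-25.8,-2.6,3,10],[0,0,0.16,-25.9,1.6,3,10]]]' 50
python3 - <<'E'
from h import *
st();plan([564,-217.1,250],13.5,8)
E
```

```text
t: 36.15
position: [561.6, -37.3, 281.7]
ee_rot: [3.142, -0.0, 1.356]
contact_force: [-0.1, 0.4, -3.9]
gripper_width: 0.297
t 36.15 p [561.6 -37.3 281.7] rpy [180.   -0.   77.7] F [-0.1  0.4 -3.9] M [-0.02 -0.09  0.02] w 27.6 q [ 0.25  0.46 -0.34  1.61  0.17  1.11 -0.35]
turn deg [-0.  -0.  64.2] dist 182.6
[-0.0, -0.0, 0.14] [-21.9, 5.1, 4.0]
[-0.0, -0.0, 0.14] [-21.0, 8.1, 4.0]
[-0.0, -0.0, 0.14] [-19.6, 10.9, 4.0]
[-0.0, -0.0, 0.14] [-17.9, 13.6, 4.0]
[-0.0, -0.0, 0.14] [-15.9, 15.9, 4.0]
[-0.0, -0.0, 0.14] [-13.5, 18.0, 4.0]
[-0.0, -0.0, 0.14] [-10.8, 19.7, 4.0]
[-0.0, -0.0, 0.14] [-8.0, 21.0, 4.0]
```

```bash
python3 -m handwheel '[[[0,0,0.14,-21.9,5.1,4,10],[0,0,0.14,-21,8.1,4,10],[0,0,0.14,-19.6,10.9,4,10],[0,0,0.14,-17.9,13.6,4,10],[0,0,0.14,-15.9,15.9,4,10],[0,0,0.14,-13.5,18,4,10],[0,0,0.14,-10.8,19.7,4,10],[0,0,0.14,-8,21,4,10],[0,0,0,0,0,20,10],[0,0,0,0,0,20,10]]]' 50
python3 - <<'E'
from h import *
st();im=optics.read_camera("scene"); cv2.imwrite("pics/s_s.png",cv2.resize(im[140:310,100:290,::-1],None,fx=4,fy=3.5));st()
plan([564,-217.1,85],13.5,1)
E
```

```text
t: 37.4
position: [565.2, -216.4, 209.3]
ee_rot: [-3.141, -0.001, 0.241]
contact_force: [-0.1, -1.6, -3.2]
gripper_width: 0.296
t 37.4 p [ 565.2 -216.4  209.3] rpy [-180.    -0.    13.8] F [-0.1 -1.6 -3.2] M [-0.02  0.04  0.01] w 27.6 q [ 0.35  0.57 -0.03  1.6   0.02  0.97 -1.02]
t 37.45 p [ 563.5 -215.5  206.1] rpy [-179.8    0.3   13.8] F [-0.5  1.  -5.4] M [0.06 0.16 0.03] w 27.7 q [ 0.35  0.57 -0.03  1.6   0.02  0.97 -1.02]
turn deg [-0.2  0.3  0.3] dist 121.1
[-0.004, 0.004, 0.006] [0.7, 2.2, 121.1]
```

View pics/s_s.png

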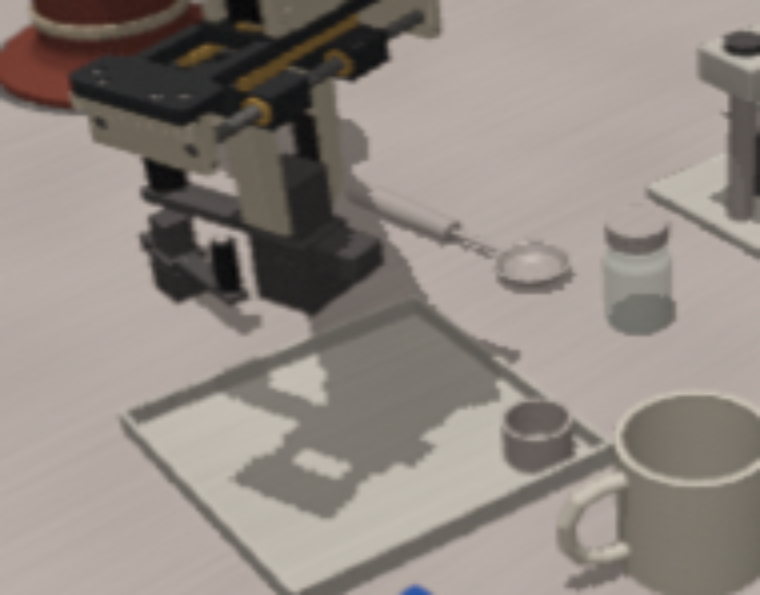

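```bash
python3 -m handwheel '[[[0,0,0,0,1.5,15,10],[0,0,0,0,0,25,10],[0,0,0,0,0,30,10],[0,0,0,0,0,25,10],[0,0,0,0,0,15,10],[0,0,0,0,0,10,10],[0,0,0,0,0,5,10],[0,0,0,0,0,0,10],[0,0,0,0,0,0,10],[0,0,0,0,0,0,10]]]' 50
python3 -c "
from h import *
st()"
```

```text
t: 38.7
position: [565.7, -218.3, 85.3]
ee_rot: [3.141, -0.001, 0.241]
contact_force: [0.2, -0.0, -2.9]
gripper_width: 0.297
t 38.7 p [ 565.7 -218.3   85.3] rpy [ 1.80e+02 -1.00e-01  1.38e+01] F [ 0.2 -0.  -2.9] M [0.01 0.   0.01] w 27.6 q [ 0.35  0.72 -0.03  1.71  0.03  0.71 -1.02]
```

```bash
python3 -m handwheel '[[[0,0,0,0,0,3,10],[0,0,0,0,0,2,10],[0,0,0,0,0,1,10],[0,0,0,0,0,1,10],[0,0,0,0,0,0.5,10],[0,0,0,0,0,0.5,10],[0,0,0,0,0,0.5,10],[0,0,0,0,0,0,10],[0,0,0,0,0,0,10],[0,0,0,0,0,0,10]]]' 50
python3 -c "
from h import *
st()"
```

```text
t: 39.95
position: [565.3, -218.1, 76.2]
ee_rot: [-3.142, -0.0, 0.241]
contact_force: [-0.9, -0.4, -4.3]
gripper_width: 0.301
t 39.95 p [ 565.3 -218.1   76.2] rpy [-180.    -0.    13.8] F [-0.9 -0.4 -4.3] M [ 0.03 -0.03  0.02] w 28.0 q [ 0.35  0.74 -0.02  1.72  0.03  0.69 -1.02]
```

Still hanging, with the crank's weight at about -4 N. I go on in 0.5 mm steps.

```bash
python3 -m handwheel '[[[0,0,0,0,0,0.4,10],[0,0,0,0,0,0,10],[0,0,0,0,0,0.4,10],[0,0,0,0,0,0,10],[0,0,0,0,0,0.4,10],[0,0,0,0,0,0,10],[0,0,0,0,0,0.3,10],[0,0,0,0,0,0,10],[0,0,0,0,0,0,10],[0,0,0,0,0,0,10]]]' 50
python3 -c "
from h import *
st()"
```

```text
t: 41.2
position: [565.4, -218.2, 75.8]
ee_rot: [3.141, -0.0, 0.241]
contact_force: [-2.4, 0.7, 7.6]
gripper_width: 0.298
t 41.2 p [ 565.4 -218.2   75.8] rpy [180.   -0.   13.8] F [-2.4  0.7  7.6] M [0.33 0.69 0.01] w 27.7 q [ 0.35  0.74 -0.02  1.72  0.03  0.69 -1.02]
```

```bash
python3 -m handwheel '[[[0,0,0,0,0,-0.5,10],[0,0,0,0,0,-0.4,10],[0,0,0,0,0,0,30],[0,0,0,0,0,0,36],[0,0,0,0,0,0,44],[0,0,0,0,0,0,60],[0,0,0,0,0,0,60],[0,0,0,0,0,-15,60],[0,0,0,0,0,-30,60],[0,0,0,0,0,-50,60]]]' 10
python3 - <<'E'
from h import *
st()
for n in("scene","top","wrist"):
    im=optics.read_camera(n); cv2.imwrite(f"pics/t_{n}.png",im[:,:,::-1])
st()
E
```

```text
t: 42.45
position: [564.4, -217.8, 171.1]
ee_rot: [-3.14, 0.002, 0.241]
contact_force: [1.2, 0.4, 0.6]
gripper_width: 0.646
t 42.45 p [ 564.4 -217.8  171.1] rpy [-1.799e+02  1.000e-01  1.380e+01] F [1.2 0.4 0.6] M [-0.07 -0.08  0.01] w 60.1 q [ 0.35  0.61 -0.03  1.64  0.02  0.89 -1.02]
t 42.6 p [ 567.5 -219.   174.8] rpy [179.7  -0.4  13.8] F [-0.2 -0.4  0. ] M [ 0.   -0.    0.03] w 60.2 q [ 0.35  0.61 -0.03  1.64  0.02  0.89 -1.02]
```

View pics/t_scene.png

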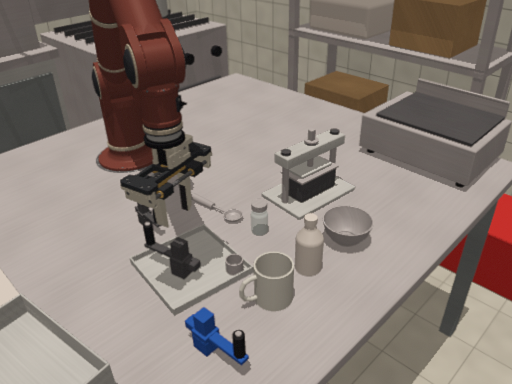

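View pics/t_wrist.png

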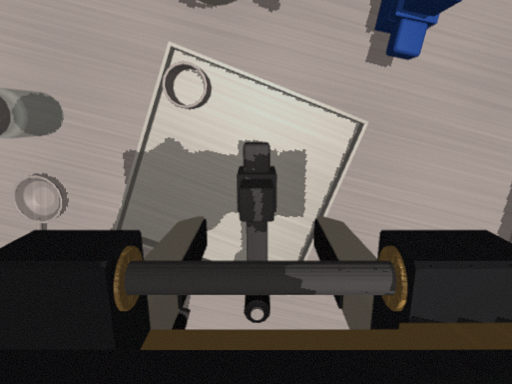

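The crank stands upright in the tray and the other objects are where they were. Before handing in, I compare the press plate with the first picture, under the same light.

```bash
python3 -m handwheel '[[[0,0,0,0,0,-40,60],[0,0,0,0,0,-30,60],[0,0,0,0,0,0,60],[0,0,0,0,0,0,60],[0,0,0,0,0,0,60],[0,0,0,0,0,0,60],[0,0,0,0,0,0,60],[0,0,0,0,0,0,60],[0,0,0,0,0,0,60],[0,0,0,0,0,0,60]]]' 10
python3 - <<'E'
import cv2,numpy as np
from h import *
b=optics.read_camera("scene")[:,:,::-1]
a=cv2.imread("pics/a_scene.png")
f=lambda im:cv2.resize(cv2.convertScaleAbs(im[150:195,285:345],alpha=1.3),None,fx=6.5,fy=6.5,interpolation=cv2.INTER_CUBIC)
cv2.imwrite("pics/u.png",np.hstack([f(a),f(b)]))
st()
E
```

```text
t: 43.85
position: [565.3, -218.1, 240.6]
ee_rot: [-3.142, -0.0, 0.241]
contact_force: [1.0, -0.3, 0.6]
gripper_width: 0.643
t 43.9 p [ 565.3 -218.1  240.6] rpy [180.   -0.   13.8] F [0.6 0.5 0.2] M [-0.01  0.04 -0.  ] w 60.1 q [ 0.35  0.54 -0.03  1.55  0.02  1.05 -1.01]
```

View pics/u.png

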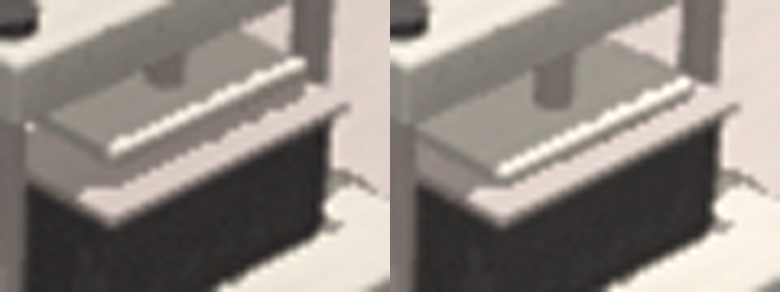

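View pics/t_top.png

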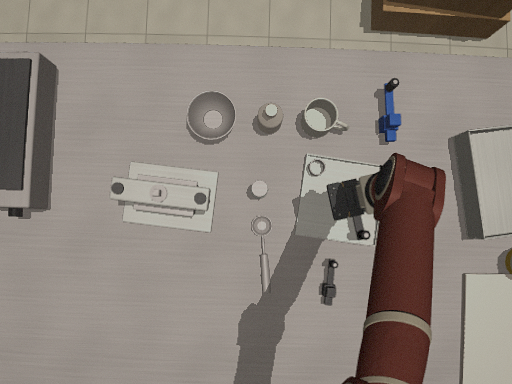

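Before, a wide shadow separated the plate from the lid. Now the plate's dark edge meets the lid directly, about 3.8 px lower, which is some 11 mm. That agrees with roughly 0.65 turns.

```bash
python3 -c "
from workcell import finish_job
print(finish_job())"
```

```text
the job is handed in; nothing more can be done
None
```

The press is wound down onto the loaf tin's lid and the crank is back upright on the tray. I handed the job in at about 44 s of the 72 s allowed.

- **Fitting:** I measured the square's angle in the wrist camera (about 42°) and lined the crank up with it. It slid fully down onto the collar with only light side force (up to about 3.5 N), so no feeling search was needed.
- **Winding:** I turned the crank clockwise by its handle, about 0.65 turns. The pull ran at about 4 N, then rose like a spring to about 11–12 N, the highest I read. I backed off gently before letting go.
- **Returning the crank:** I lifted it off and set it down at its original place and angle on the tray. The set-down load peaked at about 11 N, because the last half-millimetre step went slightly too far, and I eased it off before opening the gripper.

**Last checks:**
- The plate sits directly on the lid in the camera picture, about 11 mm lower than at the start.
- The crank stands upright with the gripper clear of it.
- The other objects look unmoved.

**One disagreement:** an earlier plate height I read from the scene camera came out a few mm too high. I think I had taken the lit strip on the plate's top for its front face. I trusted the force rise and the before-and-after picture instead.

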